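# Unload lifting eyes from a flip-top case onto part-filled hooks

## Robot

A 6-joint arm with a two-finger parallel gripper is mounted at the origin on the work surface. World frame = base frame: x ahead of the robot, y to its left, z up, the work surface at z = 0. Lengths are in m, angles in rad, forces in N, time in s.
With the tool pointing down it reaches from about 0.425 to 0.95 m from the base axis. Payload 3.5 kg.
Tool frame: the origin (TCP) lies midway between the tips of the shut fingers; the grasp point (between the pads) lies 19 mm behind it; z points along the fingers, x is the direction in which the jaws open and shut, and the axes are right-handed (so a half turn about z gives the same grasp; the last joint's range is limited). The gripper opens to 85 mm and grips with 20 to 120 N. Pads are 22 mm wide; open, the fingers measure 114 mm over their backs; the gripper's body (76 mm by 85 mm) begins 54 mm behind the grasp point. The pads swing forward as they close: fully open they stand 13 mm farther back than shut.
Start: joints at [1.182, 0.286, 1.577, -0, 1.279, -0.15], TCP at [0.16, 0.656, 0.231] pointing down, gripper open.
Joint ranges: [-2.77, 2.77], [-0.9, 2.22], [0.21, 2.48], [-1.53, 4.67], [0.24, 2.81], [-2.84, 2.84]. Speed limits (rad/s): [2.79, 2.79, 3.14, 3.14, 3.14, 3.14].

## Interface

Orientations are given as a unit quaternion [x, y, z, w].
In Python, from plant import readout, optics, ctrl gives the robot as it stands. The module is installed in compiled form; this text tells all that it offers.
- The arm moves only by the shell command python3 -m crank 'ROWS' [OPENING] [FORCE]. ROWS is text: rows parted by semicolons, each of 6 numbers parted by spaces: the shift along the tool's x, y, z in mm, then the turn, a rotation vector about the tool's x, y, z in rad. In form: dx dy dz ax ay az; .... A call has 1 to 5 rows; each row shifts and turns the commanded pose from where the row before left it, along the tool's axes as they then stand; what a row does not reach is not made up. A row lasts 1/8 s, in which the tool goes at most 62.5 mm and 10.7 degrees, less where a joint would pass 70% of its speed; a pose out of reach is approached as far as the arm can. A call is refused whole if a number of a shift passes 62.5 or a number of a turn 0.188, either way. A call with a gripper value outside its range is refused whole. OPENING is the opening, from -1 (shut) to 1 (fully open), set as the call begins (- or left out, the last holds). The fingers move at their own pace and stop on an object; FORCE is the grip in N (left out, the last holds). Time passes only in rows, so rows that do not move let the fingers close. It gives the time, the measured TCP pose, the force and the opening at its end, in the units of the state.
- readout.get_state(): the state, without advancing time (a new reading comes with each control period).
- optics.read_camera(name): name is "side" or "top" or "wrist"; returns the picture (384x512x3 uint8, red, green, blue); there is no depth.
- optics.calibration(name): a dict with "mtx" (3x3 intrinsics, pixels), "rvec" (rotation vector, rad) and "tvec" (3), from world to camera coordinates, as OpenCV has them; the wrist camera has in their place "tool_from_camera" (4x4, takes a point from camera to tool coordinates, whose origin is the TCP and whose axes are the tool frame's). Camera axes: x right, y down, z forward; pixel columns grow to the right and rows downward; lengths in m; the calibration is good to about 2 mm. A picture is of the moment at which its call begins: read the wrist's pose just before it. calibration takes no time and is no camera call.
- ctrl.sign_off(): hands the job in, once; it reports no verdict.
Trained networks look in the newest picture that a camera, given by its name, has taken for a name from the list of things; names that differ only in an ending like _2 or _b are one class to them, and where a whole thing is asked for, a point or a joint stands for the part that bears it (a point fixed in the world has none). Each returns a list of dicts, best first, with "p" (0 to 1); they miss things now and then, are a little off and sometimes report something else, mostly with a low value. They report only what shows in the picture. A call takes as long as a camera call. They do not tell look-alikes from the thing itself.
- optics.recognise(camera, thing): "xy" ([column, row] as shares, 0 to 1, of the picture: columns of its width, rows of its height, amid what is visible of it).
The state is a dict: "time": time; "qpos": joint angles; "dq": joint speeds; "joint_efforts": joint torques, N m; "eef_pos": TCP position; "tcp_rot": TCP orientation; "contact_force": force on the tool from outside, world axes, zero at the start; "wrist_torque": the same for the moment, N m; "opening": opening from 0.0 (shut) to 1.0 (fully open).
Only numpy, scipy, OpenCV 4.12 (cv2) and the standard library are available. Lean on these libraries where they do the work, as an engineer would, in place of code of your own. Each camera call takes 0.05 s, during which the arm holds its last target.

## Task

Raise the lid of the case (it has a bar handle in front) and lock its folding stay past straight so that the lid stays up by itself; only then take out the lifting eyes standing in the case. Hang each one by its eye on the hook that already holds one of the same shape, in front of it, without knocking any hanging one off. When all hang still, unlock the stay and lower the lid gently until it is shut; leave the can, tape and hammer where they are.

Things in the scene. Friction and masses are not known exactly. Their poses are not given: they have to be found in the camera images.
- case: open grey box fixed to the bench, 220 deep (x) x 326 wide (y) x 70 mm high; origin mid-underside, x away from the robot, z up. Inside floor 5 mm above the bench. The front half has three pockets for the lifting eyes, 97 deep x 64 wide, 96 mm apart, parted by low black foam up to 25 mm above the bench; the rear half is foam up to 49 mm
- lid_hinge (a point): middle of the lid's hinge line, on the case's far (+x) rim: 110 mm behind the case's middle, 72 mm above the bench; same axes as the case, y along the hinge
- lid (a joint): lid angle in rad: 0 shut, grows as its front edge rises; the stay stops it at about 1.3. Clear panel in a grey rim 28 mm deep, 0.5 kg. The stiff hinge leaves the lid standing where it is let go above about 0.95 rad; lower it may fall shut. About 3 N at the handle lifts it; let go low, it slams
- lid_handle (a point): middle of the black bar handle on the lid's front: a round bar about 10 mm thick, 110 mm long, parallel to the hinge, its centre 35 mm off the front face. Shut: 255 mm in front of the hinge line and 15 mm above it. It swings with the lid and can be pinched from above, fingers on its robot side and lid side, tool straight down all the way
- stay (a joint): bend of the elbow of the lid's folding stay, rad: 0 folded (lid shut), 2.64 with both links in one line, stop 0.18 beyond that: locked, the lid cannot fall. It unfolds as the lid rises, elbow bulging to the robot and up. With the lid let go near 1.2 rad, push the elbow away from the robot and down, square to the line between its end pins, to the stop; a few N. Push it back the same way to unlock
- stay_knob (a point): middle of the black thumb knob (18 mm diameter, 42 mm long, lying along y) on the stay's elbow, 15 to 57 mm outside the case's -y wall. Links: steel strips, 94 mm between pins; the lower is pinned to the case 130 mm in front of and 35 mm below the hinge line, the upper to the lid, 120 mm in front of and 10 mm above the hinge line when shut
- rack: rack fixed to the bench; origin mid-underside, below the rail. A level yellow rail (18 mm high, 14 mm thick) along y, 165 mm above the bench, on two posts at y = -172 and +172 mm, carries three hooks pointing to -x (the robot), 130 mm apart
- oval_eye (a point): centre of the opening of a steel lifting eye to hang up (starts upright in the case; may be absent): an oval eye (rounded all over) on a round disc foot of 42 mm diameter, 20 mm high. 46 mm wide (y), 76 high, 0.3 kg; 9 mm round bar in its y-z plane; opening 28 wide x 40 high (peaked top: less), axis x, centre 47 above the underside. Grip across the width at this height. z up
- square_eye (a point): centre of the opening of a steel lifting eye to hang up (starts upright in the case; may be absent): a square-cornered eye on a rectangular foot 40 (along x) x 46 (along y) x 20 mm. 46 mm wide (y), 76 high, 0.3 kg; 9 mm round bar in its y-z plane; opening 28 wide x 40 high (peaked top: less), axis x, centre 47 above the underside. Grip across the width at this height. z up
- peak_eye (a point): centre of the opening of a steel lifting eye to hang up (starts upright in the case; may be absent): a straight-sided eye with a pointed, gable-like top on a cone foot (42 mm diameter below, 26 above, 20 high). 46 mm wide (y), 76 high, 0.3 kg; 9 mm round bar in its y-z plane; opening 28 wide x 40 high (peaked top: less), axis x, centre 47 above the underside. Grip across the width at this height. z up
- oval_hung_eye (a point): centre of the opening of a lifting eye of the same shape and size as the oval one (an oval eye (rounded all over)), already hanging on one of the hooks, 20 to 33 mm out from the rail's middle; same axes
- square_hung_eye (a point): centre of the opening of a lifting eye of the same shape and size as the square one (a square-cornered eye), already hanging on one of the hooks, 20 to 33 mm out from the rail's middle; same axes
- peak_hung_eye (a point): centre of the opening of a lifting eye of the same shape and size as the peak one (a straight-sided eye with a pointed, gable-like top), already hanging on one of the hooks, 20 to 33 mm out from the rail's middle; same axes
- hook0 (a point): point on the centre line of the left (+y) hook, 74 mm out from the rail: room for the second eye. Hook: level 10 mm round steel bar, 165 mm above the bench, its end 122 mm from the rail turned up to 15 mm above the centre line. Axes: x along the hook back to the rail, z up. An eye hangs with its opening's centre 12 to 15 mm below this line
- hook1 (a point): point on the centre line of the middle hook, 74 mm out from the rail: room for the second eye. Hook: level 10 mm round steel bar, 165 mm above the bench, its end 122 mm from the rail turned up to 15 mm above the centre line. Axes: x along the hook back to the rail, z up. An eye hangs with its opening's centre 12 to 15 mm below this line
- hook2 (a point): point on the centre line of the right (-y) hook, 74 mm out from the rail: room for the second eye. Hook: level 10 mm round steel bar, 165 mm above the bench, its end 122 mm from the rail turned up to 15 mm above the centre line. Axes: x along the hook back to the rail, z up. An eye hangs with its opening's centre 12 to 15 mm below this line
- can: bystander: white spray can standing on the bench, 52 mm diameter, 150 mm high, origin at its underside; leave it
- tape: bystander: roll of tape lying on the bench, 100 mm diameter, 25 mm high; leave it
- hammer: bystander: hammer lying on the bench; leave it
There are look-alikes about, which are no part of the job. What is shaped like the part that bears oval_hung_eye but blue or turquoise is not meant.

How it is judged:
By the outcome, as a careful person would: the job done as asked, in the order asked, and still so for the second after the job is handed in, with the robot touching nothing.
Of oval, square, peak only 2 to 3 are there at a start; the rules pass over those that are not, and their reading is None.
At some moment in a run one of oval, square, peak may be knocked a few centimetres aside while the robot is not near it.
It also fails if it takes over 210 s, if anything falls off the work surface, if the arm or the gripper's body presses on something with over 40 N, if the wrist force passes 120 N, or if a joint passes its speed limit or range.

## Working session

There is one attempt and no reset: what is moved stays moved. The work goes in short steps, Python scripts to look and compute and a shell command to move; the robot and the scene stay as the last step left them, time stands still between calls to the robot, and variables do not carry over. Pictures are saved under pics/ and viewed, and the job is handed in when it is done.

```bash
mkdir -p pics; ls
cat > h.py <<'E'
import numpy as np,cv2
from scipy.spatial.transform import Rotation as R
from plant import readout,optics,ctrl
def snap(c,name,crop=None,scale=1):
    im=optics.read_camera(c)
    b=im[:,:,::-1]
    if crop: b=b[crop[1]:crop[3],crop[0]:crop[2]]
    if scale!=1: b=cv2.resize(b,None,fx=scale,fy=scale,interpolation=cv2.INTER_CUBIC)
    cv2.imwrite('pics/'+name+'.png',b); return im
def campose(c,st=None):
    k=optics.calibration(c); K=np.array(k['mtx'])
    if 'rvec' in k:
        Rm=cv2.Rodrigues(np.array(k['rvec'],float))[0]; t=np.array(k['tvec'],float).ravel()
        return K,Rm,t
    st=st or readout.get_state()
    T=np.eye(4);T[:3,:3]=R.from_quat(st['tcp_rot']).as_matrix();T[:3,3]=st['eef_pos']
    W=np.linalg.inv(T@np.array(k['tool_from_camera']))
    return K,W[:3,:3],W[:3,3]
def proj(P,cp):
    K,Rm,t=cp; p=K@(Rm@np.array(P,float)+t); return p[:2]/p[2]
def ray(uv,cp):
    K,Rm,t=cp; d=Rm.T@np.linalg.inv(K)@np.array([uv[0],uv[1],1.]); return -Rm.T@t,d/np.linalg.norm(d)
def onplane(uv,cp,ax,val):
    o,d=ray(uv,cp); return o+d*(val-o[ax])/d[ax]
def tri(obs):
    A=np.zeros((3,3));b=np.zeros(3)
    for uv,cp in obs:
        o,d=ray(uv,cp);M=np.eye(3)-np.outer(d,d);A+=M;b+=M@o
    return np.linalg.solve(A,b)
def st():
    s=readout.get_state()
    print(round(s['time'],2),'p',np.round(s['eef_pos'],4),'rotm',np.round(R.from_quat(s['tcp_rot']).as_matrix(),3).tolist(),'F',np.round(s['contact_force'],1),'op',round(s['opening'],3),'q',np.round(s['qpos'],2)); return s
E
python3 - <<'E'
from h import *
st()
snap('side','s0',scale=1.5);snap('top','t0',scale=1.5);snap('wrist','w0')
for c in ['side','top']:
    K,Rm,t=campose(c);print(c,K[0,0],-Rm.T@t,Rm[2])
    for n in ['case','lid_handle','stay_knob','rack','oval_eye','square_eye','peak_eye','oval_hung_eye','square_hung_eye','peak_hung_eye','hook0','hook1','hook2','can','tape','hammer']:
        r=optics.recognise(c,n); print(n,[(round(q['p'],2),int(q['xy'][0]*512),int(q['xy'][1]*384)) for q in r[:4]])
st()
E
```

```text
pics
0.0 p [0.1594 0.6552 0.2299] rotm [[0.237, 0.972, -0.001], [0.972, -0.237, -0.002], [-0.002, -0.0, -1.0]] F [ 0.3 -0.3  0.5] op 1.002 q [ 1.18  0.29  1.58  0.    1.28 -0.15]
side 407.83813302159655 [ 0.36484121 -0.78864325  1.01452902] [ 0.16207863  0.67840404 -0.71658809]
case [(0.91, 242, 168)]
lid_handle [(0.66, 240, 161)]
stay_knob [(0.69, 227, 195), (0.59, 309, 285)]
rack [(0.68, 310, 285), (0.26, 240, 167)]
oval_eye []
square_eye []
peak_eye []
oval_hung_eye [(0.81, 248, 267), (0.77, 254, 303), (0.53, 305, 261), (0.47, 226, 200)]
square_hung_eye [(0.63, 316, 308)]
peak_hung_eye [(0.58, 298, 222), (0.28, 198, 368), (0.24, 312, 285)]
hook0 [(0.93, 311, 283), (0.28, 243, 166)]
hook1 [(0.93, 311, 283), (0.28, 243, 166)]
hook2 [(0.93, 311, 283), (0.28, 243, 166)]
can [(0.73, 335, 195)]
tape [(0.82, 200, 366)]
hammer [(0.63, 181, 120)]
top 476.31838057392207 [0.24731414 0.09284426 1.62050563] [ 1.93610133e-01  3.53285659e-05 -9.81078547e-01]
case [(0.6, 214, 193)]
lid_handle [(0.77, 212, 192), (0.42, 396, 177)]
stay_knob [(0.46, 270, 228)]
rack [(0.56, 352, 172)]
oval_eye []
square_eye []
peak_eye [(0.48, 354, 173), (0.34, 210, 196)]
oval_hung_eye [(0.57, 360, 171), (0.54, 331, 219), (0.52, 366, 217), (0.21, 353, 168)]
square_hung_eye [(0.5, 397, 177)]
peak_hung_eye [(0.45, 318, 166)]
hook0 [(0.79, 352, 173)]
hook1 [(0.79, 352, 173)]
hook2 [(0.79, 352, 173)]
can [(0.91, 290, 126), (0.41, 272, 228)]
tape [(0.77, 420, 268)]
hammer [(0.98, 97, 248)]
1.75 p [0.1596 0.6558 0.2313] rotm [[0.237, 0.972, 0.0], [0.972, -0.237, -0.0], [-0.0, 0.0, -1.0]] F [-0.  -1.3 -0.4] op 0.996 q [ 1.18  0.29  1.58 -0.    1.28 -0.15]
```

View pics/s0.png

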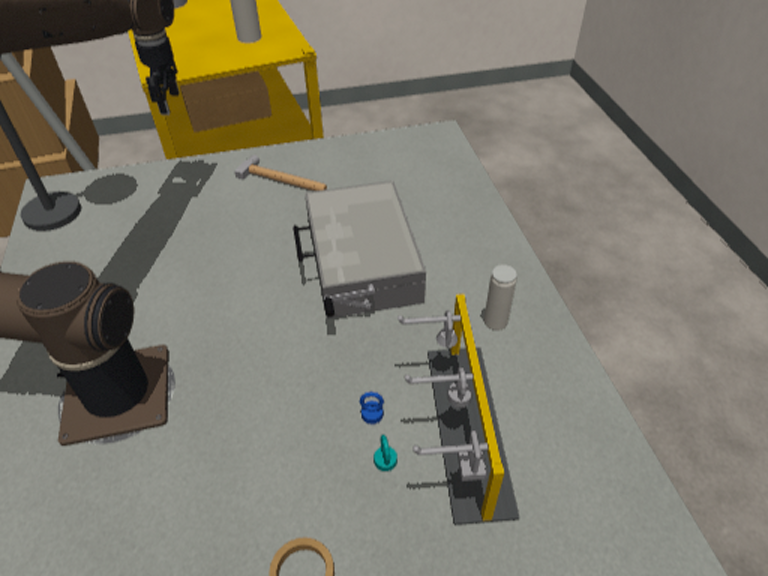

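View pics/t0.png

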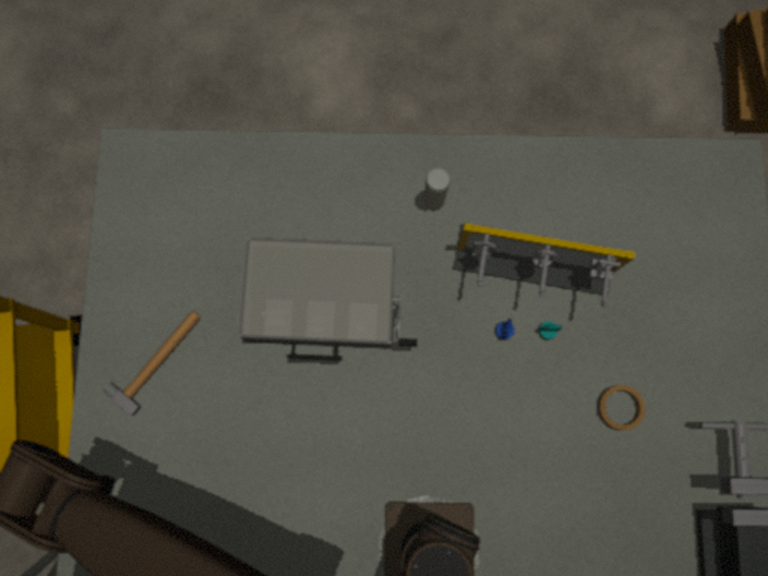

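View pics/w0.png

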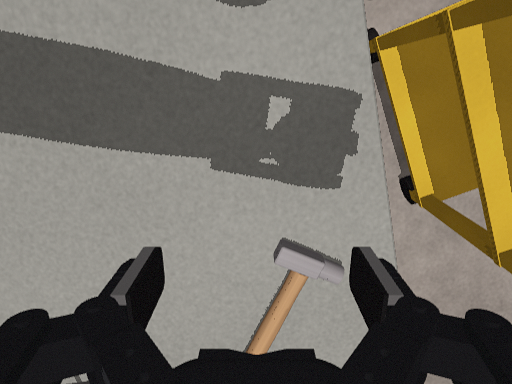

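Run:
```python
from h import *
snap('top','t1',(150,145,290,245),5)
snap('top','t2',(290,130,440,240),5)
snap('side','s1',(180,110,300,220),5)
snap('side','s2',(230,185,360,355),4)
```

```text
(no output)
```

View pics/t1.png

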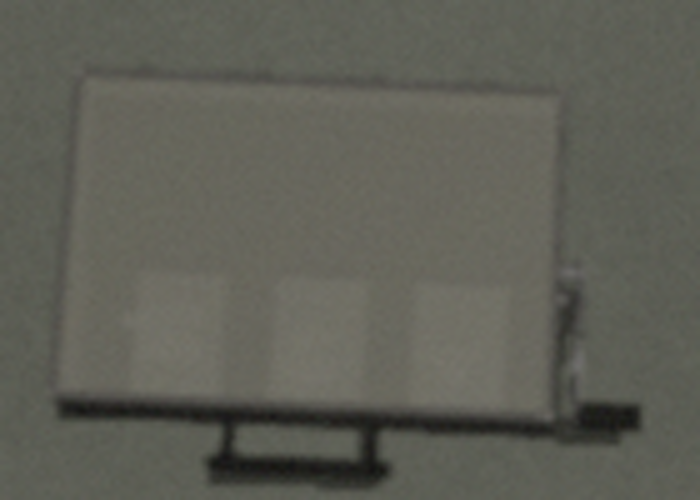

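View pics/t2.png

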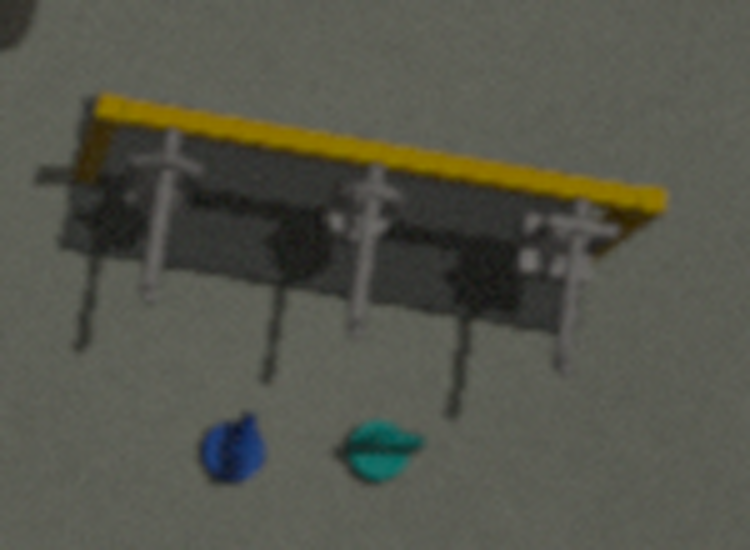

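View pics/s1.png

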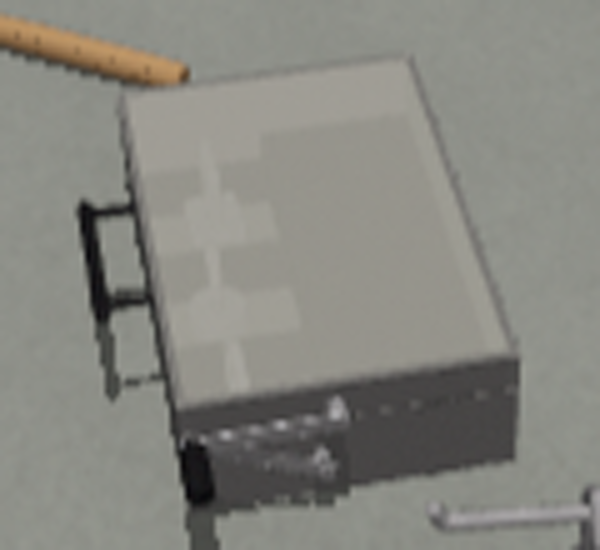

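View pics/s2.png

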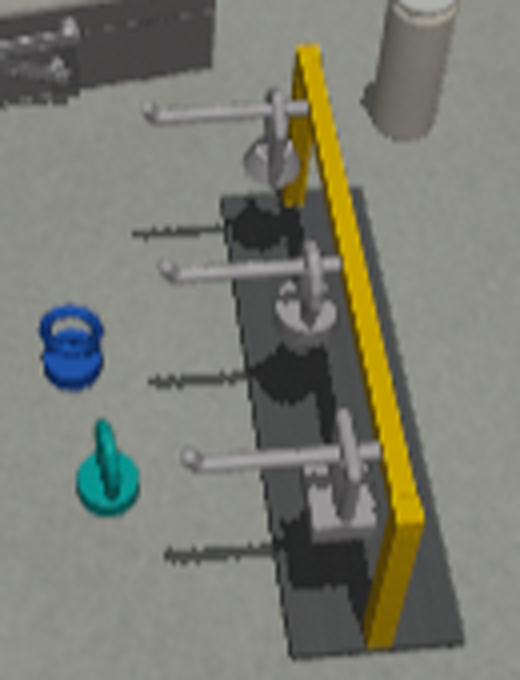

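```bash
cat > fit.py <<'E'
from h import *
from scipy.optimize import least_squares
T=campose('top');S=campose('side')
f=lambda l,o,s:[np.array(o)+np.array(p)/s-0.0 for p in l]
tc=f([(82,75),(560,95),(555,412),(60,398),(210,467),(388,471)],(150,145),5)
sc=f([(410,57),(518,350),(178,408),(122,95),(83,207),(102,315)],(180,110),5)
def mod(p):
    x,y,a,zt=p; c,s=np.cos(a),np.sin(a)
    L=[(.11,.163,zt),(.11,-.163,zt),(-.11,-.163,zt),(-.11,.163,zt),(-.145,.055,.087),(-.145,-.055,.087)]
    return [np.array([x+c*u-s*v,y+s*u+c*v,z]) for u,v,z in L]
def res(p): 
    m=mod(p); return np.concatenate([np.concatenate([proj(q,T)-b for q,b in zip(m,tc)]),np.concatenate([proj(q,S)-b for q,b in zip(m,sc)])])
r=least_squares(res,[.6,.2,0,.1],loss='soft_l1');print('case',r.x);print(np.round(res(r.x).reshape(-1,2),1).tolist())
tr=f([(148,294),(355,329),(560,367),(173,150),(375,185),(580,220)],(290,130),5)
sr=f([(150,112),(168,270),(190,458)],(230,185),4)
def mod2(p):
    x,y,a,zt=p; c,s=np.cos(a),np.sin(a)
    L=[(-.122,.13,zt),(-.122,0,zt),(-.122,-.13,zt),(-.02,.13,.17),(-.02,0,.17),(-.02,-.13,.17)]
    return [np.array([x+c*u-s*v,y+s*u+c*v,z]) for u,v,z in L]
def res2(p):
    m=mod2(p); e=[proj(q,T)-b for q,b in zip(m,tr)]
    e=[q*[1,1 if i<3 else 0] for i,q in enumerate(e)]
    return np.concatenate([np.concatenate(e),np.concatenate([proj(q,S)-b for q,b in zip(m,sr)])])
r=least_squares(res2,[.65,-.15,-.15,.18],loss='soft_l1');print('rack',r.x);print(np.round(res2(r.x).reshape(-1,2),1).tolist())
E
python3 fit.py
```

```text
case [ 0.54354603  0.24890614 -0.02171443  0.09956135]
[[-1.9, -1.5], [1.3, -1.8], [-0.2, 1.2], [-2.7, 0.2], [0.7, -1.1], [-0.8, -0.6], [-0.4, -0.5], [0.4, 1.4], [-0.5, 0.9], [-1.9, 0.1], [-0.0, 0.7], [-0.2, 0.6]]
rack [ 0.64909774 -0.2394316  -0.16380521  0.17240459]
[[-0.3, -0.5], [-0.2, -0.1], [0.5, -0.3], [-0.4, -0.0], [0.1, -0.0], [0.2, -0.0], [-0.2, -0.1], [-0.2, 0.0], [-0.2, 0.3]]
```

```bash
cat >> h.py <<'E'
def plan(target,hd,n=None):
    """rows for a straight path; tool straight down, tool x heading hd (rad)"""
    s=st(); Rm=R.from_quat(s['tcp_rot']); p=np.array(s['eef_pos'])
    Rt=R.from_matrix(np.array([[np.cos(hd),np.sin(hd),0],[np.sin(hd),-np.cos(hd),0],[0,0,-1]]).T)
    d=np.array(target)-p; rv=(Rm.inv()*Rt).as_rotvec()
    n=n or int(max(1,np.ceil(np.linalg.norm(d)/.055),np.ceil(np.linalg.norm(rv)/.17)))
    for i in range(n):
        Rc=Rm*R.from_rotvec(rv*i/n)
        print(np.round(Rc.inv().apply(d/n)*1000,1),np.round(rv/n,4))
E
python3 - <<'E'
from h import *
plan([.399,.252,.19],-0.022)
E
```

```text
1.95 p [0.1596 0.6558 0.2313] rotm [[0.237, 0.972, 0.0], [0.972, -0.237, -0.0], [-0.0, 0.0, -1.0]] F [ 0.9  0.3 -0. ] op 1.003 q [ 1.18  0.29  1.58 -0.    1.28 -0.15]
[-37.3  36.5   4.6] [ 0.     -0.      0.1504]
[-31.4  41.6   4.6] [ 0.     -0.      0.1504]
[-24.8  45.9   4.6] [ 0.     -0.      0.1504]
[-17.7  49.1   4.6] [ 0.     -0.      0.1504]
[-10.1  51.2   4.6] [ 0.     -0.      0.1504]
[-2.3 52.1  4.6] [ 0.     -0.      0.1504]
[ 5.5 51.9  4.6] [ 0.     -0.      0.1504]
[13.2 50.5  4.6] [ 0.     -0.      0.1504]
[20.6 47.9  4.6] [ 0.     -0.      0.1504]
```

```bash
python3 -m crank '-37.3 36.5 4.6 0 0 0.1504;-31.4 41.6 4.6 0 0 0.1504;-24.8 45.9 4.6 0 0 0.1504;-17.7 49.1 4.6 0 0 0.1504;-10.1 51.2 4.6 0 0 0.1504' -0.4; python3 -m crank '-2.3 52.1 4.6 0 0 0.1504;5.5 51.9 4.6 0 0 0.1504;13.2 50.5 4.6 0 0 0.1504;20.6 47.9 4.6 0 0 0.1504;0 0 0 0 0 0'
python3 - <<'E'
from h import *
st();snap('wrist','w1')
print(optics.recognise('wrist','lid_handle'))
cp=campose('wrist');print(cp[1]);print(proj([.399,.252,.087],cp),proj([.399,.307,.087],cp),proj([.399,.197,.087],cp))
E
```

```text
time: 2.58
eef_pos: [0.2934, 0.4301, 0.2084]
tcp_rot: [0.959, 0.284, 0.0, -0.0]
contact_force: [1.1, 0.2, 0.7]
opening: 0.302
time: 3.2
eef_pos: [0.4005, 0.2495, 0.1899]
tcp_rot: [1.0, -0.014, 0.0, 0.0]
contact_force: [-1.1, 0.6, -0.8]
opening: 0.299
3.2 p [0.4005 0.2495 0.1899] rotm [[1.0, -0.027, 0.0], [-0.027, -1.0, -0.0], [0.0, 0.0, -1.0]] F [-1.1  0.6 -0.8] op 0.299 q [ 0.34 -0.13  2.1  -0.    1.17  0.37]
[{'xy': [0.8033, 0.4091], 'p': 0.57}]
[[ 9.99736930e-01 -2.29301222e-02  5.28625512e-04]
 [-2.19959355e-02 -9.51966160e-01  3.05412195e-01]
 [-6.49990535e-03 -3.05343478e-01 -9.52220096e-01]]
[255.63103353 187.74907769] [253.89287617 118.03562889] [257.15731917 248.96484452]
```

View pics/w1.png

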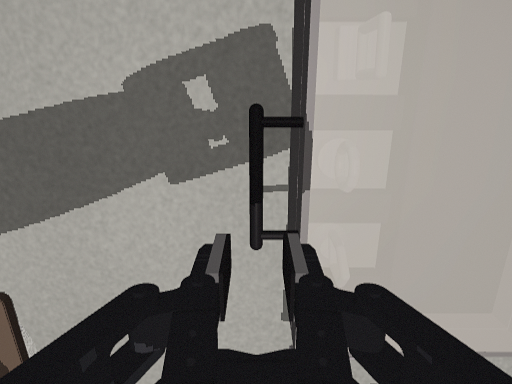

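```bash
python3 -m crank '0 -5 40 0 0 0.005;0 0 40 0 0 0;0 0 38 0 0 0;0 0 0 0 0 0'
python3 - <<'E'
from h import *
st();snap('side','s3',(180,110,300,220),5)
E
python3 -m crank '0 0 0 0 0 0;0 0 0 0 0 0;0 0 0 0 0 0' -1 60
python3 - <<'E'
from h import *
st()
th0=.0588;r=.2554
th=np.linspace(0,1.2,21)
x=-r*np.cos(th+th0);z=r*np.sin(th+th0)
for a,b,c in zip(th[1:],np.diff(x)*1e3,np.diff(z)*1e3):print(round(a,2),round(b,1),round(-c,1))
E
```

```text
time: 3.8
eef_pos: [0.396, 0.2572, 0.0692]
tcp_rot: [1.0, -0.012, -0.004, 0.001]
contact_force: [-0.5, -1.0, -0.3]
opening: 0.299
3.8 p [0.396  0.2572 0.0692] rotm [[1.0, -0.024, -0.007], [-0.024, -1.0, -0.002], [-0.007, 0.003, -1.0]] F [-0.5 -1.  -0.3] op 0.299 q [0.36 0.05 2.18 0.   0.92 0.38]
time: 4.22
eef_pos: [0.4003, 0.2581, 0.074]
tcp_rot: [1.0, -0.014, 0.001, -0.001]
contact_force: [-2.8, 2.7, 7.1]
opening: 0.104
4.22 p [0.4003 0.2581 0.074 ] rotm [[1.0, -0.027, 0.003], [-0.027, -1.0, 0.003], [0.003, -0.003, -1.0]] F [-2.8  2.7  7.1] op 0.104 q [0.36 0.04 2.17 0.   0.92 0.38]
0.06 1.4 -15.3
0.12 2.3 -15.2
0.18 3.2 -15.0
0.24 4.1 -14.8
0.3 4.9 -14.5
0.36 5.8 -14.2
0.42 6.6 -13.8
0.48 7.5 -13.4
0.54 8.3 -12.9
0.6 9.0 -12.4
0.66 9.7 -11.8
0.72 10.4 -11.2
0.78 11.1 -10.6
0.84 11.7 -9.9
0.9 12.3 -9.2
0.96 12.8 -8.4
1.02 13.3 -7.6
1.08 13.7 -6.8
1.14 14.1 -6.0
1.2 14.4 -5.1
```

View pics/s3.png

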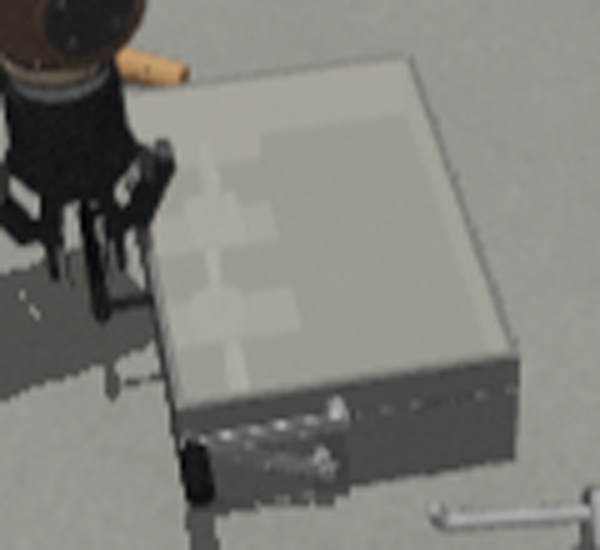

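```bash
python3 -m crank '1.4 0 -15.3 0 0 0;2.3 0 -15.2 0 0 0;3.2 0 -15 0 0 0;4.1 0 -14.8 0 0 0;4.9 0 -14.5 0 0 0'; python3 -m crank '5.8 0 -14.2 0 0 0;6.6 0 -13.8 0 0 0;7.5 0 -13.4 0 0 0;8.3 0 -12.9 0 0 0;9 0 -12.4 0 0 0'
python3 - <<'E'
from h import *
st();snap('side','s4',scale=1.5)
E
```

```text
time: 4.85
eef_pos: [0.4147, 0.2577, 0.1465]
tcp_rot: [1.0, -0.014, -0.0, -0.002]
contact_force: [1.4, 7.4, -5.3]
opening: 0.101
time: 5.48
eef_pos: [0.4491, 0.2566, 0.2126]
tcp_rot: [1.0, -0.014, -0.005, -0.001]
contact_force: [-7.4, 5.4, -0.1]
opening: 0.099
5.47 p [0.4491 0.2566 0.2126] rotm [[1.0, -0.027, -0.01], [-0.027, -1.0, 0.002], [-0.01, -0.002, -1.0]] F [-7.4  5.4 -0.1] op 0.099 q [ 0.32 -0.04  1.97  0.01  1.22  0.35]
```

View pics/s4.png

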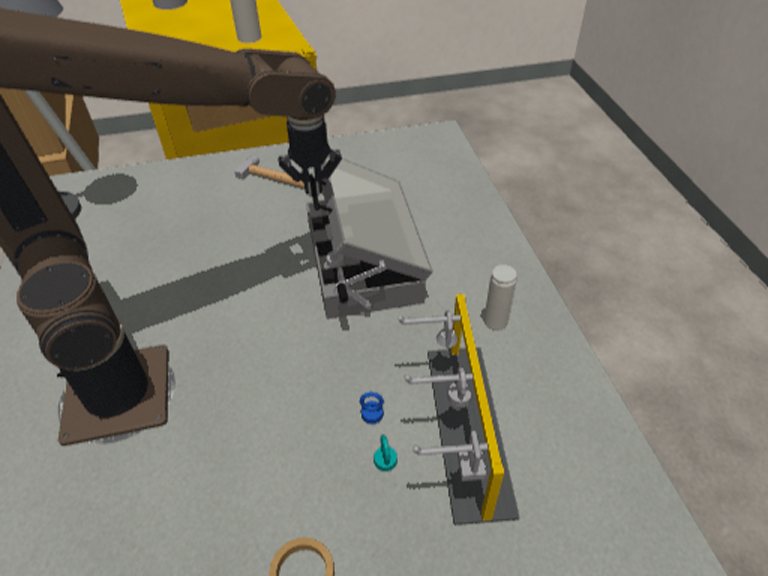

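```bash
python3 -m crank '9.7 0 -11.8 0 0 0;10.4 0 -11.2 0 0 0;11.1 0 -10.6 0 0 0;11.7 0 -9.9 0 0 0;12.3 0 -9.2 0 0 0'; python3 -m crank '12.8 0 -8.4 0 0 0;13.3 0 -7.6 0 0 0;13.7 0 -6.8 0 0 0;14.1 0 -6 0 0 0;14.4 0 -5.1 0 0 0';python3 -m crank '0 0 0 0 0 0'
python3 - <<'E'
from h import *
st();snap('side','s5',scale=1.5)
for P in [.96,1.1,1.2,1.25]:
    h=np.array([-.130,-.035]);a=P+np.arctan2(.01,.12);u=.12042*np.array([-np.cos(a),np.sin(a)])
    d=u-h;D=np.linalg.norm(d);n=np.array([-d[1],d[0]])/D
    e=(u+h)/2+n*np.sqrt(.094**2-D*D/4);print(P,D,e,2*np.arcsin(D/.188), d/D)
    lh=np.array([.6535+0,.2465]);print('knob world', .6535+e[0]-.0217*.2,.2465-.163-.036-e[0]*.0217,.072+e[1])
print([(q['p'],q['xy'][0]*512,q['xy'][1]*384) for q in optics.recognise('side','stay_knob')])
E
```

```text
time: 6.15
eef_pos: [0.5036, 0.2552, 0.2687]
tcp_rot: [1.0, -0.013, -0.006, -0.001]
contact_force: [-13.4, 1.4, 12.3]
opening: 0.097
time: 6.78
eef_pos: [0.5753, 0.2532, 0.305]
tcp_rot: [1.0, -0.013, 0.0, -0.001]
contact_force: [-6.0, 1.7, 10.7]
opening: 0.099
time: 6.9
eef_pos: [0.5768, 0.2531, 0.3055]
tcp_rot: [1.0, -0.013, 0.002, -0.002]
contact_force: [-2.9, 2.1, 12.0]
opening: 0.101
6.9 p [0.5768 0.2531 0.3055] rotm [[1.0, -0.027, 0.005], [-0.027, -1.0, 0.003], [0.005, -0.003, -1.0]] F [-2.9  2.1 12. ] op 0.101 q [0.25 0.14 1.62 0.   1.38 0.28]
0.96 0.15538480789934397 [-0.14266485  0.05814291] 1.9457762825123917 [0.4464238  0.89482165]
knob world 0.5064951536841991 0.05059582716505288 0.13014290991695043
1.1 0.16909890575159853 [-0.12334484  0.05876411] 2.2370748646459577 [0.4995834  0.86626579]
knob world 0.5258151641796429 0.05017658293730174 0.13076411248309236
1.2 0.178399741919199 [-0.10709399  0.05616641] 2.499684068882367 [0.53719982 0.84345501]
knob world 0.5420660088680535 0.049823939607563233 0.1281664124430519
1.25 0.18288658457744672 [-0.09727615  0.05312009] 2.6740611089638273 [0.55581009 0.8313093 ]
knob world 0.5518838467657202 0.049610892525183865 0.1251200876806966
[(0.74, 254.5152, 178.9824)]
```

View pics/s5.png

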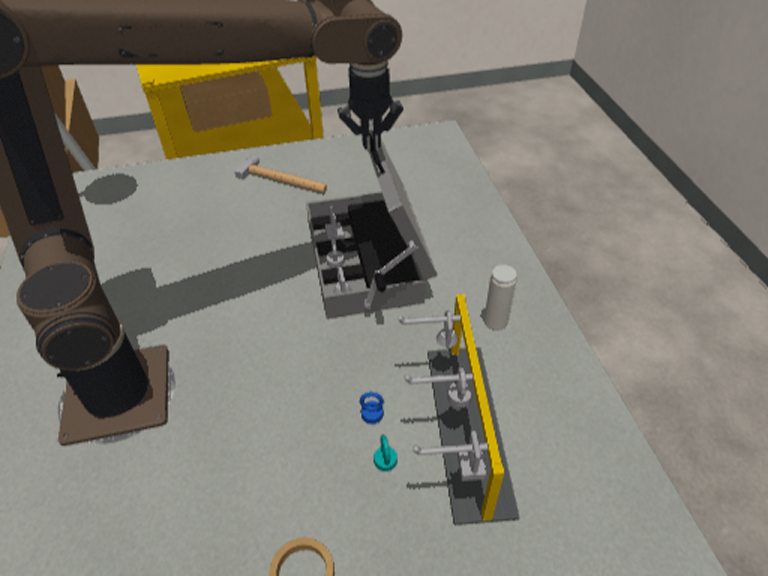

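```bash
python3 -m crank '0 0 0 0 0 0;0 0 0 0 0 0' -0.45; python3 -m crank '-1 0 -20 0 0 0;-2 0 -30 0 0 0;-20 0 -30 0 0 0'
python3 - <<'E'
from h import *
st();im=snap('side','s6',(180,90,310,220),5)
S=campose('side');c=[.6535,.2465,.072]
a=-.0217
def W(u,v,w): return [c[0]+np.cos(a)*u-np.sin(a)*v,c[1]+np.sin(a)*u+np.cos(a)*v,c[2]+w]
for P in [1.1,1.15,1.2,1.25]:
    h=np.array([-.130,-.035]);al=P+np.arctan2(.01,.12);u=.12042*np.array([-np.cos(al),np.sin(al)])
    d=u-h;D=np.linalg.norm(d);n=np.array([-d[1],d[0]])/D
    e=(u+h)/2+n*np.sqrt(.094**2-D*D/4)
    for y in (-.178,-.199,-.22): print(P,y,np.round((proj(W(e[0],y,e[1]),S)-[180,90])*5))
for P in [1.1,1.2,1.3]:
    al=P+.0588;print('handle',P,(proj(W(-.2554*np.cos(al),-.055,.2554*np.sin(al)),S)-[180,90])*5)
E
```

```text
time: 7.25
eef_pos: [0.5757, 0.2518, 0.2996]
tcp_rot: [1.0, -0.013, -0.0, 0.0]
contact_force: [-0.4, 0.5, -0.5]
opening: 0.276
time: 7.62
eef_pos: [0.5532, 0.2525, 0.3815]
tcp_rot: [1.0, -0.014, 0.0, 0.0]
contact_force: [-0.1, -0.1, -0.2]
opening: 0.269
7.62 p [0.5532 0.2525 0.3815] rotm [[1.0, -0.028, 0.0], [-0.028, -1.0, -0.0], [0.0, 0.0, -1.0]] F [-0.1 -0.1 -0.2] op 0.269 q [ 0.26  0.07  1.56 -0.    1.52  0.29]
1.1 -0.178 [332. 469.]
1.1 -0.199 [339. 494.]
1.1 -0.22 [346. 518.]
1.15 -0.178 [345. 468.]
1.15 -0.199 [351. 493.]
1.15 -0.22 [358. 517.]
1.2 -0.178 [358. 468.]
1.2 -0.199 [365. 492.]
1.2 -0.22 [372. 517.]
1.25 -0.178 [374. 469.]
1.25 -0.199 [381. 493.]
1.25 -0.22 [389. 518.]
handle 1.1 [318.11577209 110.75256856]
handle 1.2 [357.40191151  92.7055085 ]
handle 1.3 [398.21085229  77.87142888]
```

View pics/s6.png

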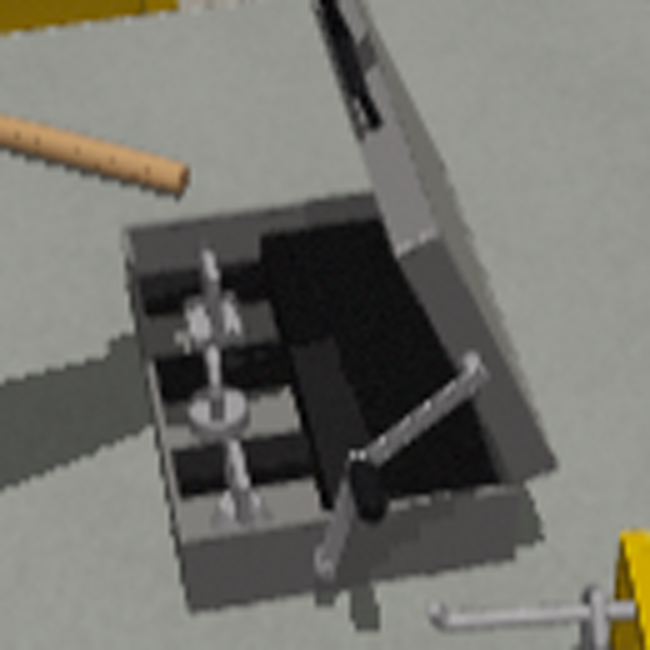

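```bash
sed -i 's/def plan(target,hd,n=None):/def plan(target,hd,n=None,phi=0,psi=0):/; s/\[0,0,-1\]\]).T)$/[0,0,-1]]).T)*R.from_rotvec([phi,psi,0])/' h.py; grep -n "phi" h.py
python3 - <<'E'
from h import *
plan([.542,.030,.20],-0.022,phi=.35)
E
```

```text
33:def plan(target,hd,n=None,phi=0,psi=0):
36:    Rt=R.from_matrix(np.array([[np.cos(hd),np.sin(hd),0],[np.sin(hd),-np.cos(hd),0],[0,0,-1]]).T)*R.from_rotvec([phi,psi,0])
7.67 p [0.5522 0.2534 0.3879] rotm [[1.0, -0.026, 0.007], [-0.026, -1.0, 0.002], [0.007, -0.003, -1.0]] F [-0.4  0.2  4.1] op 0.272 q [0.26 0.06 1.56 0.   1.52 0.29]
[-1.  37.3 31.2] [ 0.0579 -0.0013 -0.0005]
[-0.9 39.1 29. ] [ 0.0579 -0.0013 -0.0005]
[-0.9 40.7 26.7] [ 0.0579 -0.0013 -0.0005]
[-0.9 42.2 24.3] [ 0.0579 -0.0013 -0.0005]
[-0.9 43.5 21.8] [ 0.0579 -0.0013 -0.0005]
[-0.9 44.7 19.3] [ 0.0579 -0.0013 -0.0005]
```

```bash
python3 -m crank '-1 55 0 0.0875 0 0;-1 55 0 0.0875 0 0;-1 55 0 0.0875 0 0;-1 55 0 0.0875 0 0;0 0 0 0 0 0' 0.1
python3 - <<'E'
from h import *
plan([.542,.030,.18],-0.022,phi=.35)
E
```

```text
time: 8.3
eef_pos: [0.5428, 0.0311, 0.3493]
tcp_rot: [0.985, -0.018, 0.001, -0.174]
contact_force: [-0.5, 0.4, -0.1]
opening: 0.549
8.3 p [0.5428 0.0311 0.3493] rotm [[0.999, -0.034, 0.009], [-0.035, -0.939, 0.343], [-0.004, -0.343, -0.939]] F [-0.5  0.4 -0.1] op 0.549 q [-0.29 -0.07  1.78  0.34  1.53 -0.28]
[-0.  14.8 39.7] [ 0.0001 -0.0003 -0.0034]
[-0.1 14.8 39.7] [ 0.0001 -0.0003 -0.0034]
[-0.1 14.8 39.7] [ 0.0001 -0.0003 -0.0034]
[-0.1 14.8 39.7] [ 0.0001 -0.0003 -0.0034]
```

```bash
python3 -m crank '0 15 40 0 0 -0.004;0 15 40 0 0 -0.004;0 15 40 0 0 -0.004;0 15 40 0 0 -0.004;0 0 0 0 0 0'
python3 - <<'E'
from h import *
snap('side','s7',(180,90,310,220),5);snap('wrist','w2')
cp=campose('wrist');print(optics.recognise('wrist','stay_knob'))
c=[.6535,.2465,.072];a=-.0217
def W(u,v,w): return [c[0]+np.cos(a)*u-np.sin(a)*v,c[1]+np.sin(a)*u+np.cos(a)*v,c[2]+w]
print([proj(W(-.107,y,.056),cp) for y in (-.178,-.22)])
plan([.542,.0465,.11],-0.022,phi=.35)
E
```

```text
time: 8.93
eef_pos: [0.5412, 0.0362, 0.1774]
tcp_rot: [0.985, -0.005, -0.0, -0.175]
contact_force: [-0.1, -0.1, 0.3]
opening: 0.551
[{'xy': [0.5105, 0.507], 'p': 0.84}]
[array([252.32706903, 185.48827381]), array([251.6197803 , 248.70328219])]
9.07 p [0.5449 0.0348 0.1831] rotm [[1.0, -0.007, 0.013], [-0.011, -0.94, 0.342], [0.009, -0.342, -0.94]] F [-0.8  0.5  0.3] op 0.553 q [-0.28  0.06  1.96  0.36  1.23 -0.41]
[-1.9  7.  36.3] [ 0.0004 -0.0025  0.0069]
[-1.7  7.1 36.3] [ 0.0004 -0.0025  0.0069]
```

View pics/s7.png

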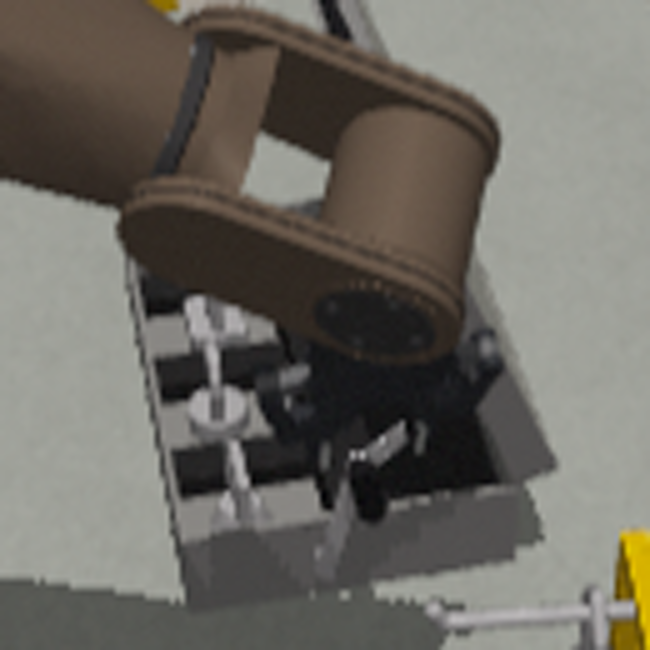

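View pics/w2.png

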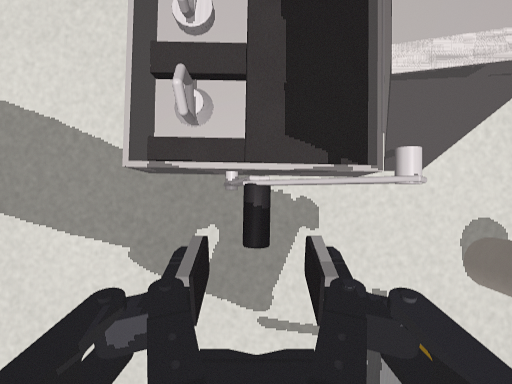

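```bash
python3 -m crank '-0.5 7 36 0 0 0.004;-0.5 7 36 0 0 0.004;0 0 0 0 0 0;0 0 0 0 0 0'
python3 - <<'E'
from h import *
st();snap('wrist','w3')
E
python3 -m crank '0 0 0 0 0 0;0 0 0 0 0 0;0 0 0 0 0 0;0 0 0 0 0 0' -1 40
```

```text
time: 9.57
eef_pos: [0.5448, 0.0456, 0.1109]
tcp_rot: [0.985, -0.009, 0.005, -0.174]
contact_force: [0.7, -0.9, -0.2]
opening: 0.549
9.57 p [0.5448 0.0456 0.1109] rotm [[1.0, -0.015, 0.013], [-0.019, -0.94, 0.342], [0.007, -0.342, -0.94]] F [ 0.7 -0.9 -0.2] op 0.549 q [-0.26  0.15  2.    0.38  1.1  -0.44]
time: 10.12
eef_pos: [0.5438, 0.0457, 0.1095]
tcp_rot: [0.985, -0.009, 0.004, -0.174]
contact_force: [-1.4, -1.0, 5.5]
opening: 0.197
```

View pics/w3.png

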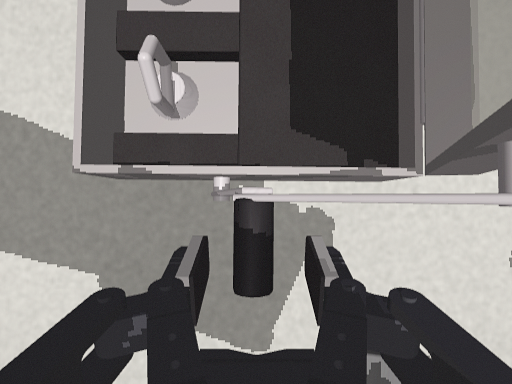

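```bash
python3 -m crank '5.2 0.5 1.5 0 0 0;5.1 0.6 1.6 0 0 0;4.7 0.7 1.9 0 0 0;4.7 0.7 2 0 0 0;0 0 0 0 0 0'; python3 -m crank '4.5 0.9 2.4 0 0 0;4.5 0.9 2.5 0 0 0;0 0 0 0 0 0'; python3 -m crank '4.3 1.1 3 0 0 0;0 0 0 0 0 0'; python3 -m crank '4.3 1.1 3 0 0 0;0 0 0 0 0 0'
python3 - <<'E'
from h import *
st();snap('side','s8',(180,90,310,220),5);snap('wrist','w4')
E
```

```text
time: 10.75
eef_pos: [0.5634, 0.0451, 0.1008]
tcp_rot: [0.985, -0.009, 0.004, -0.174]
contact_force: [-0.4, -3.7, 3.9]
opening: 0.196
time: 11.12
eef_pos: [0.5717, 0.0449, 0.0951]
tcp_rot: [0.985, -0.009, 0.003, -0.173]
contact_force: [-1.2, -5.0, 3.6]
opening: 0.193
time: 11.38
eef_pos: [0.5758, 0.0448, 0.0913]
tcp_rot: [0.985, -0.009, 0.003, -0.173]
contact_force: [-0.3, -4.8, 0.9]
opening: 0.192
time: 11.62
eef_pos: [0.5795, 0.0448, 0.088]
tcp_rot: [0.985, -0.009, 0.002, -0.173]
contact_force: [-1.6, -6.5, 1.7]
opening: 0.195
11.62 p [0.5795 0.0448 0.088 ] rotm [[1.0, -0.017, 0.007], [-0.018, -0.94, 0.341], [0.001, -0.342, -0.94]] F [-1.6 -6.5  1.7] op 0.195 q [-0.24  0.26  1.92  0.39  1.07 -0.43]
```

View pics/s8.png

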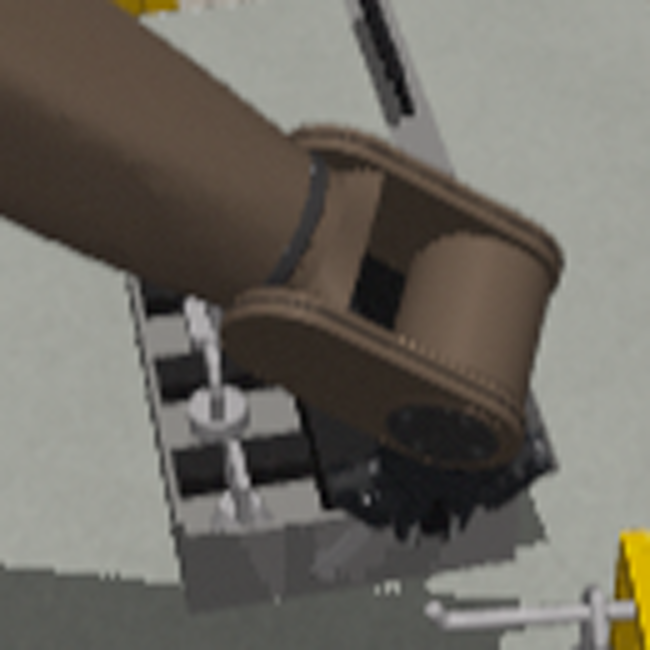

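View pics/w4.png

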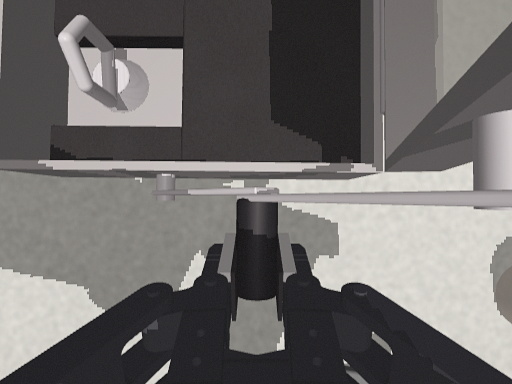

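```bash
for i in 1 2; do python3 -m crank '2.3 0.7 1.8 0 0 0;0 0 0 0 0 0;0 0 0 0 0 0'; done
```

```text
time: 12.1
eef_pos: [0.58, 0.0449, 0.0872]
tcp_rot: [0.985, -0.008, -0.001, -0.174]
contact_force: [-9.4, -7.2, 8.3]
opening: 0.195
time: 12.48
eef_pos: [0.5805, 0.0451, 0.0867]
tcp_rot: [0.985, -0.007, -0.004, -0.175]
contact_force: [-18.1, -8.9, 20.7]
opening: 0.197
```

```bash
python3 -m crank '-3.5 -1 -2.7 0 0 0;0 0 0 0 0 0' ; python3 -m crank '0 0 0 0 0 0;0 0 0 0 0 0;0 0 0 0 0 0' 0.1; python3 -m crank '0 0 -30 0 0 0;0 0 -50 0 0 0;0 0 -50 0 0 0;0 0 -30 -0.05 0 0'
python3 - <<'E'
from h import *
st();snap('side','s9',(180,90,310,220),5)
S=campose('side')
c=[.6535,.2465,.072];a=-.0217
def W(u,v,w): return [c[0]+np.cos(a)*u-np.sin(a)*v,c[1]+np.sin(a)*u+np.cos(a)*v,c[2]+w]
for P,sg in [(1.25,1),(1.29,1),(1.29,-1),(1.3,-1)]:
    h=np.array([-.130,-.035]);al=P+np.arctan2(.01,.12);u=.12042*np.array([-np.cos(al),np.sin(al)])
    d=u-h;D=np.linalg.norm(d);n=np.array([-d[1],d[0]])/D
    e=(u+h)/2+sg*n*np.sqrt(max(0,.094**2-D*D/4));print(P,sg,D,e,[np.round((proj(W(e[0],y,e[1]),S)-[180,90])*5) for y in (-.178,-.22)])
plan([.47,.12,.30],np.pi/2-.022)
E
```

```text
time: 12.72
eef_pos: [0.5797, 0.0448, 0.0875]
tcp_rot: [0.985, -0.009, 0.001, -0.174]
contact_force: [-4.2, -5.9, 4.4]
opening: 0.191
time: 13.1
eef_pos: [0.581, 0.0459, 0.0877]
tcp_rot: [0.985, -0.009, 0.003, -0.174]
contact_force: [-0.5, 0.3, -0.1]
opening: 0.547
time: 13.6
eef_pos: [0.5806, -0.0108, 0.241]
tcp_rot: [0.989, -0.01, 0.004, -0.149]
contact_force: [0.8, -0.5, -1.0]
opening: 0.552
13.6 p [ 0.5806 -0.0108  0.241 ] rotm [[1.0, -0.018, 0.011], [-0.021, -0.956, 0.294], [0.006, -0.294, -0.956]] F [ 0.8 -0.5 -1. ] op 0.552 q [-0.32  0.09  1.81  0.29  1.34 -0.38]
1.25 1 0.18288658457744672 [-0.09727615  0.05312009] [array([374., 469.]), array([389., 518.])]
1.29 1 0.18639486766810082 [-0.08688959  0.04853139] [array([391., 472.]), array([405., 520.])]
1.29 -1 0.18639486766810082 [-0.06675736  0.03454401] [array([422., 483.]), array([438., 531.])]
1.3 -1 0.18726047188813502 [-0.06941342  0.03686979] [array([418., 481.]), array([434., 529.])]
13.65 p [ 0.5825 -0.0111  0.2456] rotm [[1.0, -0.015, 0.018], [-0.02, -0.957, 0.291], [0.013, -0.291, -0.957]] F [1.4 0.2 3.2] op 0.55 q [-0.32  0.08  1.8   0.29  1.34 -0.38]
[-11.4 -14.   -1.6] [-0.0222 -0.0241 -0.1554]
[ -9.2 -15.5  -1.7] [-0.0222 -0.0241 -0.1554]
[ -6.7 -16.7  -1.8] [-0.0222 -0.0241 -0.1554]
[ -4.1 -17.5  -2.1] [-0.0222 -0.0241 -0.1554]
[ -1.4 -17.9  -2.4] [-0.0222 -0.0241 -0.1554]
[  1.3 -17.8  -2.8] [-0.0222 -0.0241 -0.1554]
[  4.  -17.4  -3.3] [-0.0222 -0.0241 -0.1554]
[  6.5 -16.5  -3.8] [-0.0222 -0.0241 -0.1554]
[  8.9 -15.2  -4.3] [-0.0222 -0.0241 -0.1554]
[ 11.  -13.5  -4.9] [-0.0222 -0.0241 -0.1554]
```

View pics/s9.png

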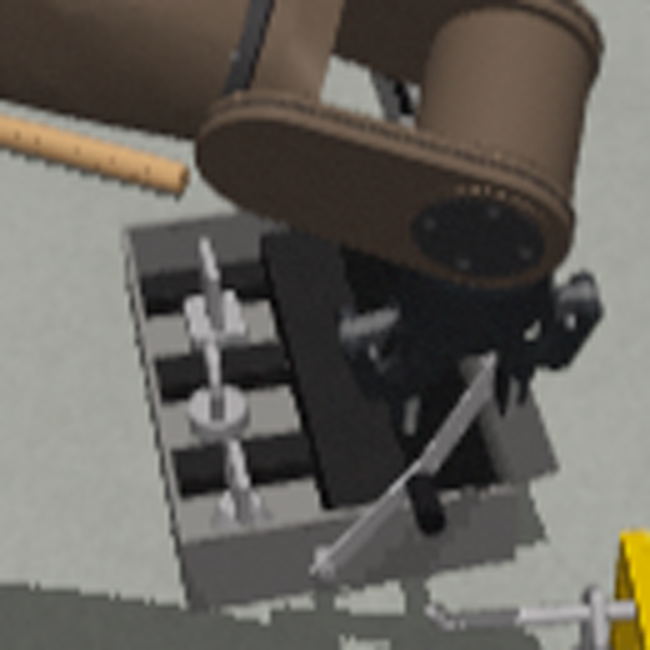

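Run:
```python
from h import *
plan([.43,.1,.33],np.pi/2-.022,n=10)
```

```text
13.65 p [ 0.5825 -0.0111  0.2456] rotm [[1.0, -0.015, 0.018], [-0.02, -0.957, 0.291], [0.013, -0.291, -0.957]] F [1.4 0.2 3.2] op 0.55 q [-0.32  0.08  1.8   0.29  1.34 -0.38]
[-15.4 -12.8  -5.1] [-0.0222 -0.0241 -0.1554]
[-13.3 -15.   -5.1] [-0.0222 -0.0241 -0.1554]
[-11.  -16.7  -5.1] [-0.0222 -0.0241 -0.1554]
[ -8.4 -18.1  -5.3] [-0.0222 -0.0241 -0.1554]
[ -5.6 -19.1  -5.5] [-0.0222 -0.0241 -0.1554]
[ -2.7 -19.6  -5.9] [-0.0222 -0.0241 -0.1554]
[  0.2 -19.7  -6.3] [-0.0222 -0.0241 -0.1554]
[  3.1 -19.3  -6.8] [-0.0222 -0.0241 -0.1554]
[  5.8 -18.4  -7.3] [-0.0222 -0.0241 -0.1554]
[  8.4 -17.2  -7.8] [-0.0222 -0.0241 -0.1554]
```

```bash
python3 -m crank '-15.4 -12.8 -5.1 -0.0222 -0.0241 -0.1554;-13.3 -15 -5.1 -0.0222 -0.0241 -0.1554;-11 -16.7 -5.1 -0.0222 -0.0241 -0.1554;-8.4 -18.1 -5.3 -0.0222 -0.0241 -0.1554;-5.6 -19.1 -5.5 -0.0222 -0.0241 -0.1554' 0.6;python3 -m crank '-2.7 -19.6 -5.9 -0.0222 -0.0241 -0.1554;0.2 -19.7 -6.3 -0.0222 -0.0241 -0.1554;3.1 -19.3 -6.8 -0.0222 -0.0241 -0.1554;5.8 -18.4 -7.3 -0.0222 -0.0241 -0.1554;8.4 -17.2 -7.8 -0.0222 -0.0241 -0.1554'
python3 - <<'E'
from h import *
plan([.40,.235,.33],np.pi/2-.022)
E
```

```text
time: 14.28
eef_pos: [0.5032, 0.0464, 0.281]
tcp_rot: [0.922, 0.377, 0.0, -0.084]
contact_force: [-0.4, -0.1, 0.0]
opening: 0.797
time: 14.9
eef_pos: [0.4274, 0.1017, 0.3243]
tcp_rot: [0.713, 0.702, -0.002, -0.005]
contact_force: [0.7, 0.2, 0.8]
opening: 0.802
14.9 p [0.4274 0.1017 0.3243] rotm [[0.016, 1.0, -0.01], [1.0, -0.016, 0.005], [0.005, -0.01, -1.0]] F [0.7 0.2 0.8] op 0.802 q [-0.   -0.31  2.    0.01  1.46 -1.56]
[44.3 -9.8 -1.6] [-0.0035 -0.0017  0.0021]
[44.3 -9.9 -1.7] [-0.0035 -0.0017  0.0021]
[ 44.2 -10.   -1.8] [-0.0035 -0.0017  0.0021]
```

```bash
python3 -m crank '44 -10 -1.6 0 0 0.002;44 -10 -1.7 0 0 0.002;44 -10 -1.8 0 0 0.002;0 0 0 0 0 0'
python3 - <<'E'
from h import *
s=st();snap('wrist','w5')
cp=campose('wrist')
for n in ['oval_eye','square_eye','peak_eye']:
    print(n,[(round(q['p'],2),int(q['xy'][0]*512),int(q['xy'][1]*384)) for q in optics.recognise('wrist',n)])
c=[.5435,.249,0];a=-.0217
def W(u,v,w): return [c[0]+np.cos(a)*u-np.sin(a)*v,c[1]+np.sin(a)*u+np.cos(a)*v,c[2]+w]
for v in (.096,0,-.096): print([np.round(proj(W(-.0565,v,z),cp)) for z in (.005,.052,.081)])
E
```

```text
time: 15.4
eef_pos: [0.4001, 0.236, 0.3303]
tcp_rot: [0.715, 0.699, -0.002, -0.006]
contact_force: [0.2, -0.4, 0.5]
opening: 0.8
15.4 p [0.4001 0.236  0.3303] rotm [[0.022, 1.0, -0.011], [1.0, -0.022, 0.006], [0.006, -0.011, -1.0]] F [ 0.2 -0.4  0.5] op 0.8 q [ 0.31 -0.25  1.94  0.01  1.46 -1.24]
oval_eye [(0.86, 268, 200)]
square_eye [(0.94, 335, 205), (0.68, 264, 337)]
peak_eye [(0.71, 202, 198), (0.31, 263, 337)]
[array([328., 197.]), array([335., 208.]), array([341., 216.])]
[array([266., 198.]), array([267., 209.]), array([268., 216.])]
[array([203., 198.]), array([198., 209.]), array([195., 217.])]
```

View pics/w5.png

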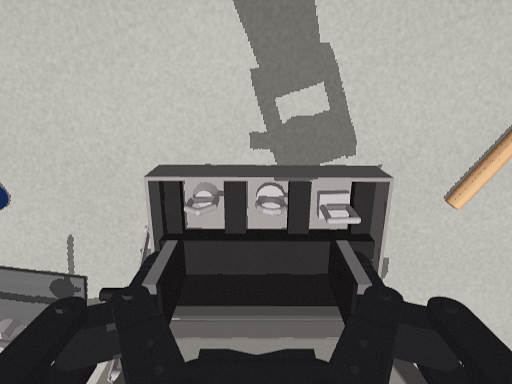

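Run:
```python
from h import *
snap('wrist','w6',(140,155,400,245),3)
print(np.round(optics.calibration('wrist')['tool_from_camera'],3), optics.calibration('wrist')['mtx'])
```

```text
[[ 1.    -0.001  0.001  0.001]
 [ 0.     0.952  0.307 -0.078]
 [-0.001 -0.307  0.952 -0.143]
 [ 0.     0.     0.     1.   ]] [[322.42130017   0.         256.4611762 ]
 [  0.         322.42130017 186.94577052]
 [  0.           0.           1.        ]]
```

View pics/w6.png

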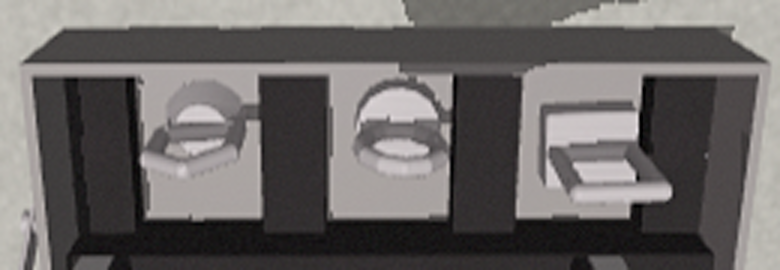

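Run:
```python
from h import *
cp=campose('wrist')
f=lambda p:(140+p[0]/3,155+p[1]/3)
for n,p,z in [('pk foot',(205,108),.018),('pk L',(150,160),.055),('pk R',(240,130),.055),('pk apex',(184,172),.0765),('ov apex',(402,168),.0765),('ov foot',(402,108),.02),('sq L',(570,190),.0765),('sq R',(666,190),.0765),('sq foot',(592,145),.0)]:
    print(n,np.round(onplane(f(p),cp,2,z),4))
plan([.487,.152,.2],1.549+.25)
```

```text
pk foot [0.4709 0.1623 0.018 ]
pk L [0.4835 0.1409 0.055 ]
pk R [0.4701 0.1835 0.055 ]
pk apex [0.4815 0.1602 0.0765]
ov apex [0.4827 0.2564 0.0765]
ov foot [0.4733 0.2598 0.02  ]
sq L [0.4955 0.331  0.0765]
sq R [0.4969 0.3738 0.0765]
sq foot [0.5033 0.3599 0.    ]
15.65 p [0.4015 0.2328 0.3305] rotm [[0.029, 1.0, -0.01], [1.0, -0.029, 0.005], [0.005, -0.01, -1.0]] F [-0.1 -0.3 -0.2] op 0.802 q [ 0.3  -0.25  1.95  0.01  1.46 -1.24]
[-19.7  22.3  32.3] [-0.0025 -0.0015 -0.0643]
[-21.1  20.9  32.4] [-0.0025 -0.0015 -0.0643]
[-22.3  19.4  32.5] [-0.0025 -0.0015 -0.0643]
[-23.5  17.9  32.6] [-0.0025 -0.0015 -0.0643]
```

```bash
python3 -m crank '-18 20 33 0 0 -0.065;-18.5 18.5 33 0 0 -0.065;-19 17 33 0 0 -0.065;-20 15.5 33 0 0 -0.065;0 0 0 0 0 0'
python3 - <<'E'
from h import *
s=st();snap('wrist','w7',(90,100,410,320),2.4)
E
```

```text
time: 16.27
eef_pos: [0.4751, 0.1614, 0.1946]
tcp_rot: [0.622, 0.783, -0.003, -0.008]
contact_force: [-0.4, -0.6, 0.0]
opening: 0.799
16.27 p [0.4751 0.1614 0.1946] rotm [[-0.226, 0.974, -0.017], [0.974, 0.226, 0.004], [0.008, -0.015, -1.0]] F [-0.4 -0.6  0. ] op 0.799 q [ 0.12 -0.06  2.02  0.01  1.19 -1.68]
```

View pics/w7.png

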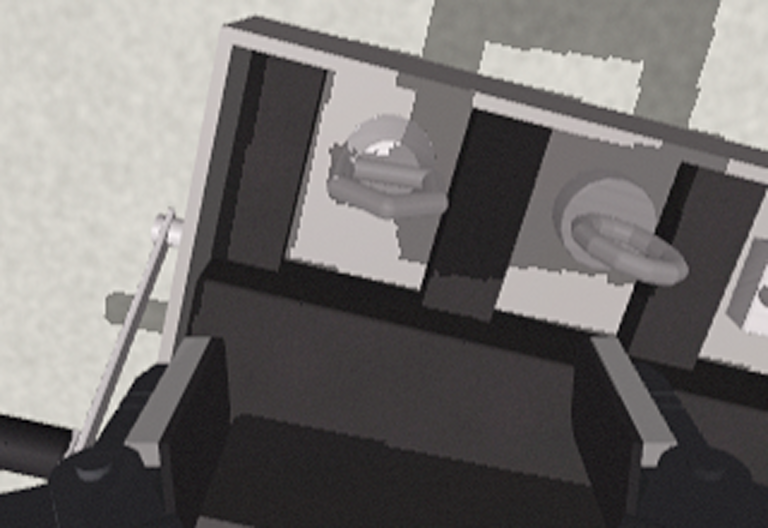

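```bash
cat > ov.py <<'E'
from h import *
def eye_pts(kind,base=.005):
    w=.0185;zt=base+.0715;zb=base+.0225
    if kind=='square': L=[(-w,zb),(-w,zt),(w,zt),(w,zb),(-w,zb)]
    elif kind=='peak': L=[(-w,zb),(-w,base+.055),(0,zt),(w,base+.055),(w,zb),(-w,zb)]
    else:
        t=np.linspace(0,2*np.pi,40);L=[(w*np.cos(a),(zt+zb)/2+(zt-zb)/2*np.sin(a)) for a in t]
    return [(0,v,z) for v,z in L]
def place(pts,x,y,yaw):
    c,s=np.cos(yaw),np.sin(yaw);return [(x+c*u-s*v,y+s*u+c*v,z) for u,v,z in pts]
def foot(kind,base=.005):
    t=np.linspace(0,2*np.pi,40)
    if kind=='square':
        q=[(-.02,-.023),(.02,-.023),(.02,.023),(-.02,.023),(-.02,-.023)]
        return [[(a,b,base) for a,b in q],[(a,b,base+.02) for a,b in q]]
    r2=.013 if kind=='peak' else .021
    return [[(.021*np.cos(a),.021*np.sin(a),base) for a in t],[(r2*np.cos(a),r2*np.sin(a),base+.02) for a in t]]
def overlay(im,cp,items,crop,sc,name):
    b=cv2.resize(im[crop[1]:crop[3],crop[0]:crop[2],::-1],None,fx=sc,fy=sc,interpolation=cv2.INTER_CUBIC)
    for kind,x,y,yaw,base in items:
        for L,col in [(eye_pts(kind,base),(0,0,255))]+[(f,(0,255,0)) for f in foot(kind,base)]:
            q=np.array([(proj(p,cp)-crop[:2])*sc for p in place(L,x,y,yaw)],np.int32)
            cv2.polylines(b,[q],False,col,1,cv2.LINE_AA)
    cv2.imwrite('pics/%s.png'%name,b)
E
python3 - <<'E'
from ov import *
cp=campose('wrist');im=optics.read_camera('wrist')
overlay(im,cp,[('peak',.477,.162,.3,.005),('oval',.479,.258,-.02,.005)],(200,120,400,230),3.8,'o1')
E
```

```text
(no output)
```

View pics/o1.png

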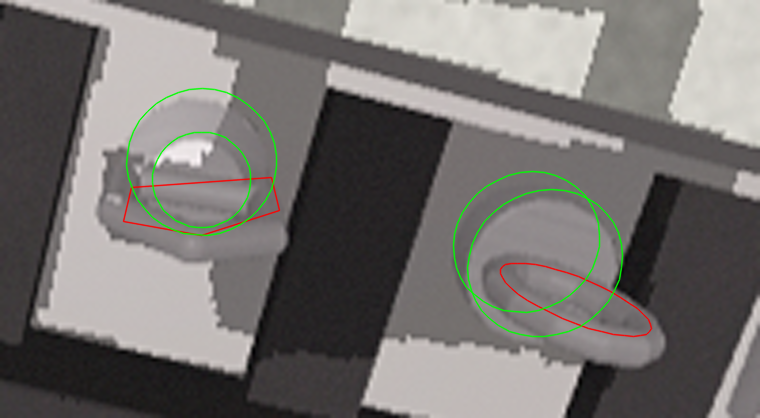

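Run:
```python
from ov import *
cp=campose('wrist');im=optics.read_camera('wrist')
overlay(im,cp,[('peak',.482,.161,.05,.005),('oval',.484,.260,-.02,.005)],(200,120,400,230),3.8,'o2')
```

```text
(no output)
```

View pics/o2.png

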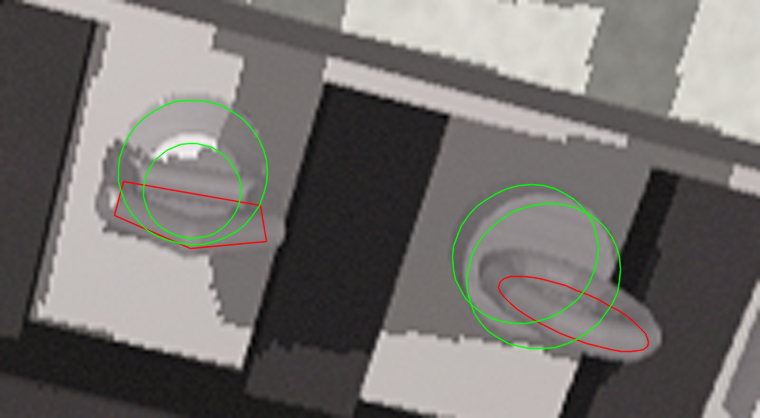

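Run:
```python
from h import *
plan([.482,.161,.11],1.60,n=3)
```

```text
16.43 p [0.4767 0.1635 0.1992] rotm [[-0.229, 0.973, -0.008], [0.973, 0.229, 0.006], [0.007, -0.006, -1.0]] F [ 0.1 -0.   0.5] op 0.796 q [ 0.13 -0.06  2.02  0.01  1.19 -1.68]
[-1.4  1.7 29.7] [-0.0024 -0.0022  0.0672]
[-1.2  1.8 29.7] [-0.0024 -0.0022  0.0672]
[-1.1  1.8 29.7] [-0.0024 -0.0022  0.0672]
```

```bash
python3 -m crank '-1.4 1.7 30 0 0 0.067;-1.2 1.8 30 0 0 0.067;-1 1.8 29 0 0 0.067;0 0 0 0 0 0'
python3 - <<'E'
from ov import *
s=st()
cp=campose('wrist',s);im=optics.read_camera('wrist')
overlay(im,cp,[('peak',.482,.161,.03,.005)],(120,100,390,300),2.9,'o3')
E
```

```text
time: 16.92
eef_pos: [0.48, 0.1617, 0.1082]
tcp_rot: [0.695, 0.719, -0.002, -0.006]
contact_force: [-0.3, -0.1, 0.1]
opening: 0.799
16.93 p [0.48   0.1617 0.1082] rotm [[-0.033, 0.999, -0.012], [0.999, 0.033, 0.005], [0.005, -0.012, -1.0]] F [-0.3 -0.1  0.1] op 0.799 q [ 0.12  0.06  2.08  0.01  1.02 -1.49]
```

View pics/o3.png

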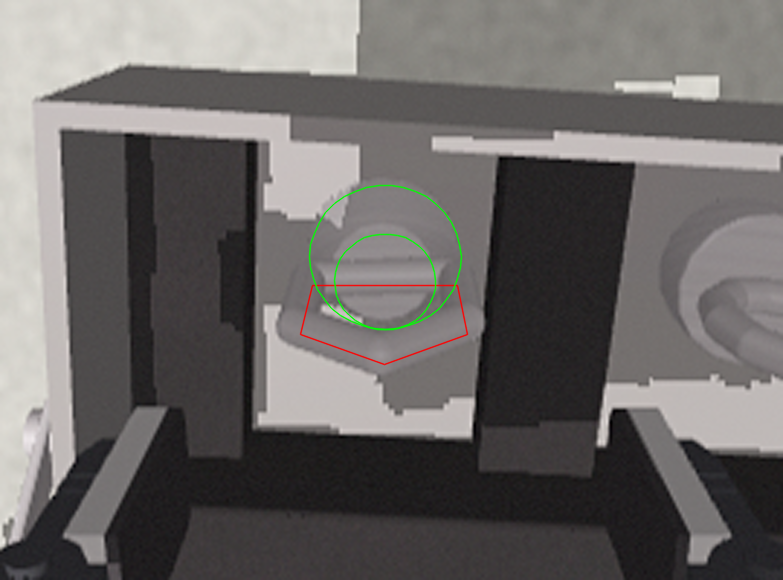

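```bash
python3 -m crank '0 0 30 0 0 0;0 0 30 0 0 0;0 0 22 0 0 0;0 0 0 0 0 0;0 0 0 0 0 0'
python3 - <<'E'
from h import *
s=st();snap('wrist','w8')
E
python3 -m crank '0 0 0 0 0 0;0 0 0 0 0 0;0 0 0 0 0 0;0 0 0 0 0 0' -1 60
```

```text
time: 17.6
eef_pos: [0.4822, 0.1622, 0.0291]
tcp_rot: [0.696, 0.718, 0.0, -0.004]
contact_force: [-0.1, 0.3, 0.4]
opening: 0.803
17.6 p [0.4822 0.1622 0.0291] rotm [[-0.032, 0.999, -0.006], [0.999, 0.032, 0.006], [0.006, -0.006, -1.0]] F [-0.1  0.3  0.4] op 0.803 q [ 0.12  0.2   2.1   0.01  0.85 -1.49]
time: 18.15
eef_pos: [0.4818, 0.1615, 0.0287]
tcp_rot: [0.696, 0.718, -0.001, -0.004]
contact_force: [-1.7, -2.8, 7.5]
opening: 0.518
```

View pics/w8.png

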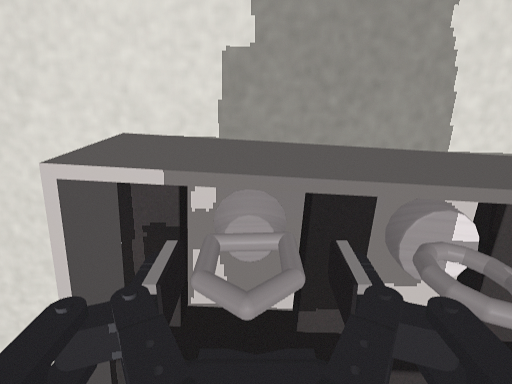

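```bash
python3 -m crank '0 0 -20 0 0 0;0 0 -50 0 0 0;0 0 -55 0 0 0;0 0 -55 0 0 0;0 0 -50 0 0 0'
python3 - <<'E'
from h import *
plan([.43,-.10,.33],1.407)
E
```

```text
time: 18.77
eef_pos: [0.4818, 0.1606, 0.258]
tcp_rot: [0.696, 0.718, -0.002, -0.006]
contact_force: [0.5, -0.2, -4.1]
opening: 0.518
18.77 p [0.4818 0.1606 0.258 ] rotm [[-0.031, 0.999, -0.01], [0.999, 0.032, 0.005], [0.006, -0.01, -1.0]] F [ 0.5 -0.2 -4.1] op 0.518 q [ 0.12 -0.1   1.95  0.01  1.31 -1.49]
[-43.1 -10.1 -12.1] [-0.0018 -0.0008  0.0325]
[-43.4  -8.7 -12.1] [-0.0018 -0.0008  0.0325]
[-43.7  -7.3 -12.1] [-0.0018 -0.0008  0.0325]
[-43.9  -5.8 -12.1] [-0.0018 -0.0008  0.0325]
[-44.1  -4.4 -12.1] [-0.0018 -0.0008  0.0325]
[-44.2  -2.9 -12. ] [-0.0018 -0.0008  0.0325]
```

```bash
python3 -m crank '-43 -10 -12 0 0 0.0325;-43.4 -8.7 -12 0 0 0.0325;-43.7 -7.3 -12 0 0 0.0325;-44 -5.8 -12 0 0 0.0325;-44 -4.4 -12 0 0 0.0325';python3 -m crank '-44 -2.9 -12 -0.008 0 0.0325;0 0 0 0 0 0'
python3 - <<'E'
from h import *
s=st();snap('wrist','w9',scale=1.5)
for n in ['oval_hung_eye','square_hung_eye','peak_hung_eye']:
    print(n,[(round(q['p'],2),int(q['xy'][0]*512),int(q['xy'][1]*384)) for q in optics.recognise('wrist',n)])
E
```

```text
time: 19.4
eef_pos: [0.4384, -0.0576, 0.3154]
tcp_rot: [0.752, 0.659, -0.002, -0.006]
contact_force: [0.6, 0.0, -2.6]
opening: 0.524
time: 19.65
eef_pos: [0.4304, -0.1021, 0.3282]
tcp_rot: [0.764, 0.645, 0.001, -0.002]
contact_force: [0.2, 0.4, -3.2]
opening: 0.518
19.65 p [ 0.4304 -0.1021  0.3282] rotm [[0.168, 0.986, -0.001], [0.986, -0.168, 0.003], [0.003, -0.002, -1.0]] F [ 0.2  0.4 -3.2] op 0.518 q [-0.46 -0.31  1.99  0.    1.46 -1.87]
oval_hung_eye [(0.74, 215, 179), (0.61, 149, 194), (0.24, 479, 301)]
square_hung_eye [(0.84, 72, 301)]
peak_hung_eye [(0.82, 290, 329)]
```

View pics/w9.png

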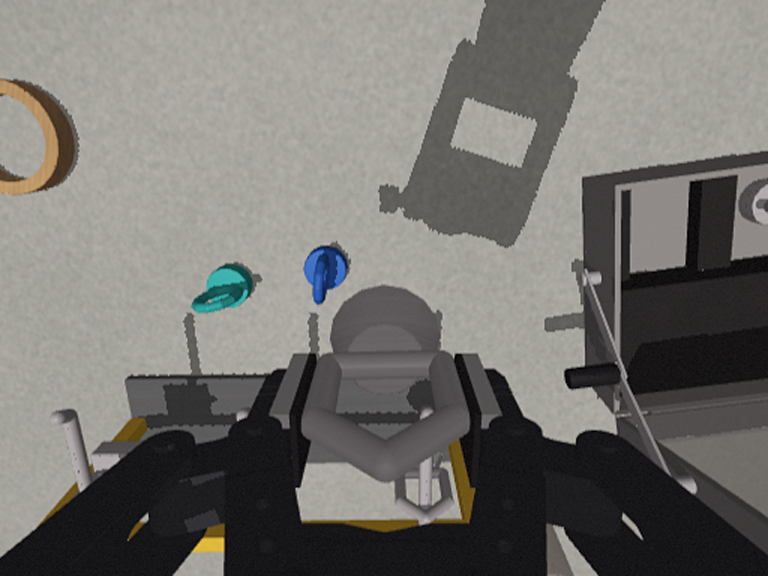

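Run:
```python
from h import *
snap('wrist','w10',(190,260,330,360),5)
a=-.164;c=[.649,-.239]
def W(u,v,w): return np.array([c[0]+np.cos(a)*u-np.sin(a)*v,c[1]+np.sin(a)*u+np.cos(a)*v,w])
print(W(-.165,.13,.145))
cp=campose('wrist');print([proj(W(u,.13,.165),cp) for u in (-.122,-.007)])
plan(W(-.165,.13,.145),1.407)
```

```text
[ 0.50743851 -0.08380546  0.145     ]
[array([279.28703955, 271.9322684 ]), array([277.05596967, 356.0192468 ])]
19.9 p [ 0.4309 -0.0988  0.327 ] rotm [[0.161, 0.987, -0.003], [0.987, -0.161, 0.005], [0.004, -0.004, -1.0]] F [-0.4  0.4 -4.6] op 0.519 q [-0.46 -0.31  1.99  0.    1.46 -1.87]
[ 6.6 18.5 45.5] [-0.001  -0.0011  0.0005]
[ 6.6 18.4 45.5] [-0.001  -0.0011  0.0005]
[ 6.7 18.4 45.5] [-0.001  -0.0011  0.0005]
[ 6.8 18.3 45.5] [-0.001  -0.0011  0.0005]
```

View pics/w10.png

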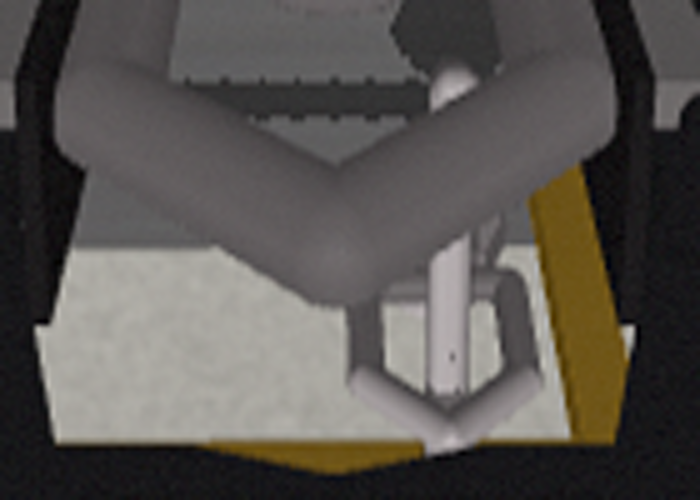

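```bash
python3 -m crank '7 18.5 45.5 0 0 0;7 18.5 45.5 0 0 0;7 18.5 45.5 0 0 0;7 18.5 45 0 0 0;0 0 0 0 0 0'
python3 - <<'E'
from h import *
s=st();snap('wrist','w11',scale=1.5);snap('side','s11',(240,150,370,280),5)
a=-.164;c=[.649,-.239]
def W(u,v,w): return np.array([c[0]+np.cos(a)*u-np.sin(a)*v,c[1]+np.sin(a)*u+np.cos(a)*v,w])
cp=campose('wrist');print([proj(W(u,.13,.165),cp)*1.5 for u in (-.122,-.08,-.007)])
plan(W(-.165,.13,.145),1.407)
E
```

```text
time: 20.52
eef_pos: [0.5057, -0.0811, 0.141]
tcp_rot: [0.762, 0.648, -0.002, -0.007]
contact_force: [-1.8, 0.7, -3.3]
opening: 0.516
20.52 p [ 0.5057 -0.0811  0.141 ] rotm [[0.16, 0.987, -0.013], [0.987, -0.16, 0.008], [0.006, -0.014, -1.0]] F [-1.8  0.7 -3.3] op 0.516 q [-0.36  0.03  2.04  0.    1.09 -1.77]
[array([376.91045431, 518.80804141]), array([377.28495648, 615.73035381]), array([377.81636923, 753.26160747])]
20.62 p [ 0.5084 -0.0829  0.1465] rotm [[0.161, 0.987, -0.003], [0.987, -0.161, 0.004], [0.004, -0.003, -1.0]] F [ 0.   0.4 -3.3] op 0.518 q [-0.36  0.02  2.04  0.    1.09 -1.77]
[-1.1 -0.8  1.5] [-0.0033 -0.0036  0.0021]
```

View pics/w11.png

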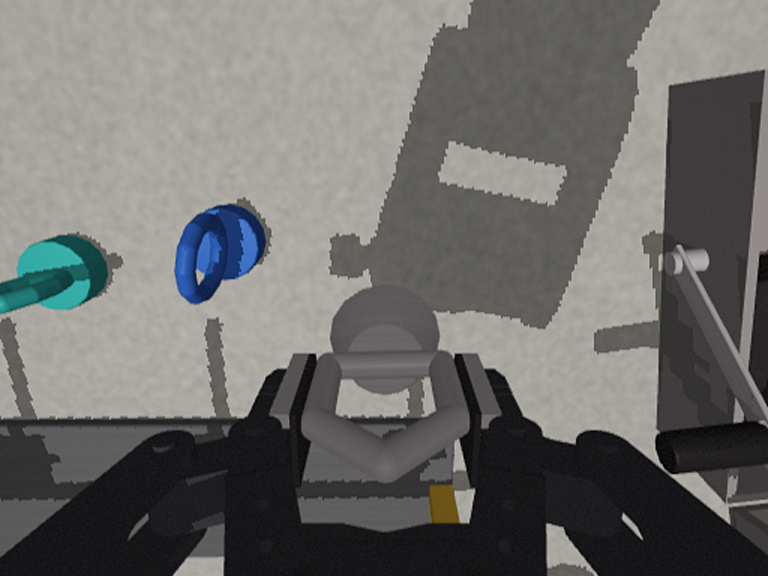

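View pics/s11.png

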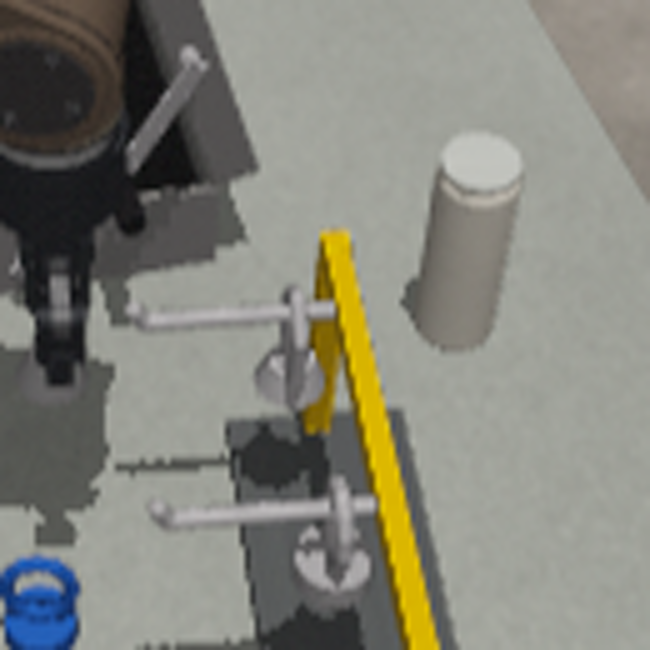

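```bash
python3 -m crank '-1 14 0 0 0 0;0 14 0 0 0 0;0 14 0 0 0 0;0 0 0 0 0 0'
python3 - <<'E'
from h import *
s=st();snap('side','s12',(240,150,370,280),5)
E
```

```text
time: 21.12
eef_pos: [0.551, -0.0921, 0.1469]
tcp_rot: [0.763, 0.647, 0.001, -0.001]
contact_force: [0.2, 0.3, -3.2]
opening: 0.516
21.12 p [ 0.551  -0.0921  0.1469] rotm [[0.163, 0.987, -0.0], [0.987, -0.163, 0.003], [0.003, -0.001, -1.0]] F [ 0.2  0.3 -3.2] op 0.516 q [-0.35  0.12  1.94  0.    1.09 -1.76]
```

View pics/s12.png

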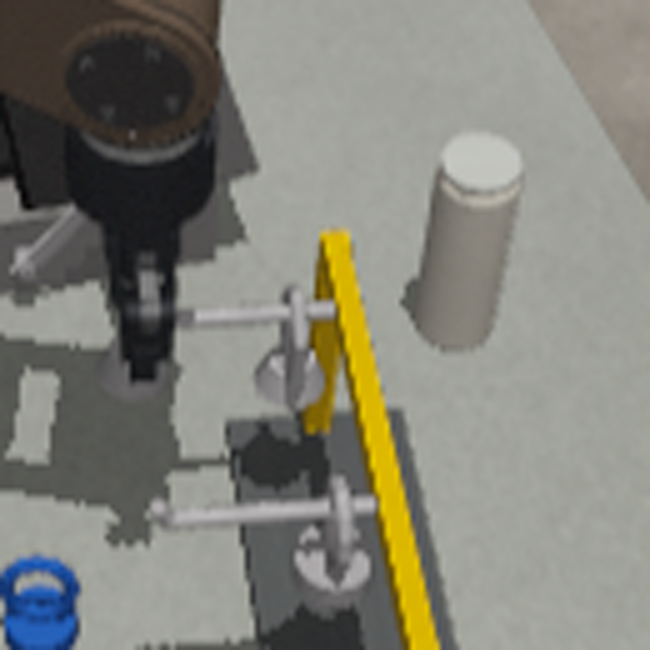

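```bash
python3 -m crank '0 13 0 0 0 0;0 13 0 0 0 0;0 12 0 0 0 0;0 0 0 0 0 0'; python3 -m crank '0 0 6 0 0 0;0 0 6 0 0 0;0 0 0 0 0 0'
python3 - <<'E'
from h import *
s=st();snap('side','s13',(240,150,370,280),5)
a=-.164;c=[.649,-.239]
d=np.array(s['eef_pos'][:2])-c;print(np.cos(a)*d[0]+np.sin(a)*d[1],-np.sin(a)*d[0]+np.cos(a)*d[1])
E
```

```text
time: 21.68
eef_pos: [0.5881, -0.098, 0.1462]
tcp_rot: [0.762, 0.647, 0.001, -0.002]
contact_force: [0.1, -0.6, -3.8]
opening: 0.519
time: 22.05
eef_pos: [0.5861, -0.0974, 0.1329]
tcp_rot: [0.763, 0.647, -0.0, -0.003]
contact_force: [0.5, -0.2, -2.9]
opening: 0.515
22.05 p [ 0.5861 -0.0974  0.1329] rotm [[0.163, 0.987, -0.004], [0.987, -0.163, 0.005], [0.004, -0.005, -1.0]] F [ 0.5 -0.2 -2.9] op 0.515 q [-0.34  0.21  1.86  0.    1.08 -1.75]
-0.08520874587446595 0.12946515398282346
```

View pics/s13.png

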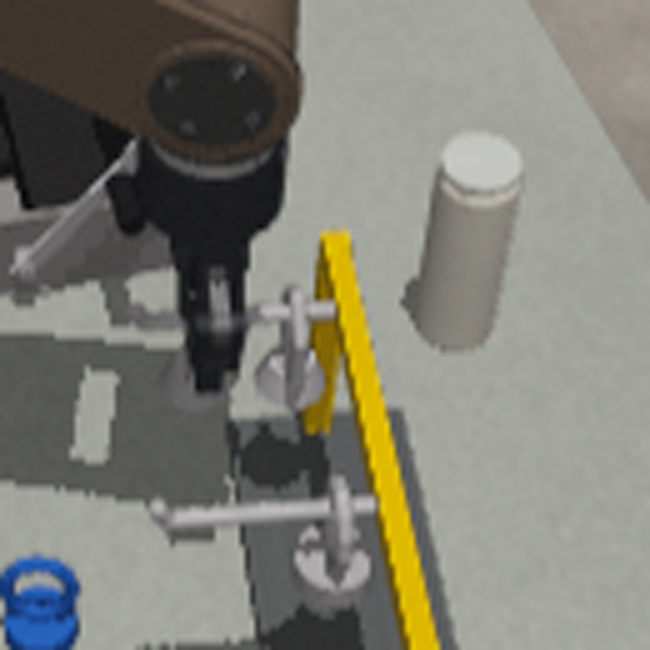

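```bash
python3 -m crank '0 0 3 0 0 0;0 0 0 0 0 0'; python3 -m crank '0 0 2 0 0 0;0 0 0 0 0 0';python3 -m crank '0 0 2 0 0 0;0 0 0 0 0 0'
```

```text
time: 22.35
eef_pos: [0.5869, -0.0976, 0.131]
tcp_rot: [0.763, 0.647, 0.0, -0.002]
contact_force: [0.1, -0.3, -4.2]
opening: 0.513
time: 22.6
eef_pos: [0.5875, -0.0976, 0.1298]
tcp_rot: [0.763, 0.647, 0.001, -0.002]
contact_force: [0.0, 0.7, -1.7]
opening: 0.518
time: 22.85
eef_pos: [0.5878, -0.0977, 0.1294]
tcp_rot: [0.762, 0.647, 0.001, -0.001]
contact_force: [-2.9, 2.1, 5.0]
opening: 0.516
```

```bash
python3 -m crank '0 0 -1 0 0 0;0 0 0 0 0 0;0 0 0 0 0 0' 0.5; python3 -m crank '0 0 -15 0 0 0;0 0 -30 0 0 0;0 0 -50 0 0 0;0 0 -50 0 0 0;0 -30 -20 0 0 0'
python3 - <<'E'
from h import *
s=st();snap('side','s14',(240,150,370,280),5)
plan([.42,.20,.30],1.56)
E
```

```text
time: 23.22
eef_pos: [0.5871, -0.0978, 0.1281]
tcp_rot: [0.763, 0.647, 0.001, -0.002]
contact_force: [-0.6, -0.2, -0.6]
opening: 0.746
time: 23.85
eef_pos: [0.5597, -0.0942, 0.2989]
tcp_rot: [0.762, 0.647, 0.003, 0.002]
contact_force: [-0.1, -0.5, -0.3]
opening: 0.748
23.85 p [ 0.5597 -0.0942  0.2989] rotm [[0.163, 0.987, 0.006], [0.987, -0.163, 0.001], [0.002, 0.006, -1.0]] F [-0.1 -0.5 -0.3] op 0.748 q [-0.35  0.    1.77  0.    1.36 -1.75]
23.9 p [ 0.5571 -0.0934  0.3006] rotm [[0.162, 0.987, 0.005], [0.987, -0.162, 0.001], [0.002, 0.005, -1.0]] F [0.7 0.9 1. ] op 0.753 q [-0.35 -0.01  1.78  0.    1.37 -1.76]
[ 44.5 -30.5   0. ] [ 0.0009 -0.0002 -0.0254]
[ 45.3 -29.3   0. ] [ 0.0009 -0.0002 -0.0254]
[ 46.  -28.2   0.1] [ 0.0009 -0.0002 -0.0254]
[ 46.7 -27.    0.1] [ 0.0009 -0.0002 -0.0254]
[ 47.4 -25.8   0.1] [ 0.0009 -0.0002 -0.0254]
[ 48.  -24.6   0.1] [ 0.0009 -0.0002 -0.0254]
```

View pics/s14.png

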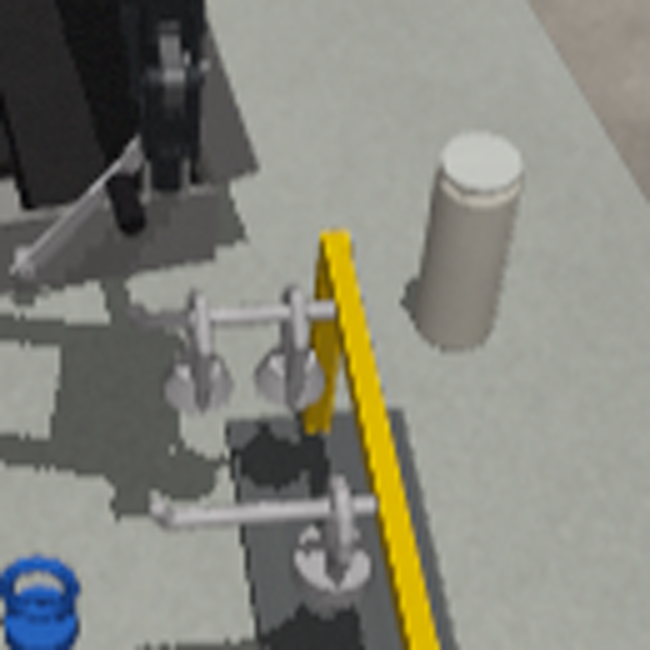

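```bash
python3 -m crank '44 -33 0 0 0 -0.025;44 -33 0 0 0 -0.025;45 -33 0 0 0 -0.025;47 -15 0 0 0 -0.025;47 -5 5 0 0 -0.025' 0.6; python3 -m crank '48 0 15 0 0 -0.02;60 10 25 0 0 0;30 20 40 0 0 0;0 0 0 0 0 0'
python3 - <<'E'
from ov import *
s=st()
cp=campose('wrist',s);im=optics.read_camera('wrist')
overlay(im,cp,[('oval',.483,.259,-.02,.005),('square',.499,.355,-.02,.005)],(120,100,390,300),2.9,'o4')
E
```

```text
time: 24.52
eef_pos: [0.4649, 0.1489, 0.2906]
tcp_rot: [0.72, 0.694, 0.002, -0.001]
contact_force: [0.9, 0.6, -0.6]
opening: 0.798
time: 25.02
eef_pos: [0.4963, 0.283, 0.2061]
tcp_rot: [0.713, 0.701, -0.003, -0.004]
contact_force: [-0.4, 0.2, -0.2]
opening: 0.806
25.02 p [0.4963 0.283  0.2061] rotm [[0.016, 1.0, -0.01], [1.0, -0.016, 0.001], [0.001, -0.01, -1.0]] F [-0.4  0.2 -0.2] op 0.806 q [ 0.34  0.09  1.85  0.    1.21 -1.22]
```

View pics/o4.png

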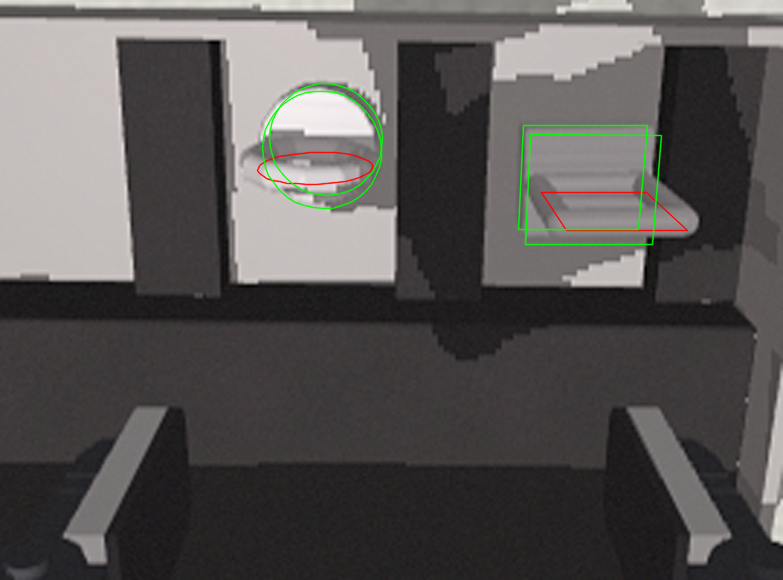

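Run:
```python
from h import *
plan([.482,.258,.11],1.6)
```

```text
25.07 p [0.4972 0.2824 0.2089] rotm [[0.017, 1.0, -0.006], [1.0, -0.017, 0.002], [0.002, -0.006, -1.0]] F [1.2 0.2 1. ] op 0.798 q [ 0.34  0.08  1.85  0.    1.21 -1.22]
[-12.4  -7.1  49.5] [-0.0032 -0.001  -0.0231]
[-12.2  -7.5  49.4] [-0.0032 -0.001  -0.0231]
```

```bash
python3 -m crank '-12.4 -7 49 0 0 -0.02;-12.4 -7.5 49 0 0 -0.025;0 0 0 0 0 0'
python3 - <<'E'
from ov import *
s=st()
cp=campose('wrist',s);im=optics.read_camera('wrist')
overlay(im,cp,[('oval',.482,.258,.03,.005)],(120,100,390,300),2.9,'o5')
E
```

```text
time: 25.45
eef_pos: [0.4806, 0.2558, 0.1109]
tcp_rot: [0.698, 0.716, -0.002, -0.004]
contact_force: [0.7, 0.1, -0.5]
opening: 0.797
25.45 p [0.4806 0.2558 0.1109] rotm [[-0.024, 1.0, -0.008], [1.0, 0.024, 0.002], [0.002, -0.008, -1.0]] F [ 0.7  0.1 -0.5] op 0.797 q [ 0.3   0.14  1.99  0.    1.02 -1.3 ]
```

View pics/o5.png

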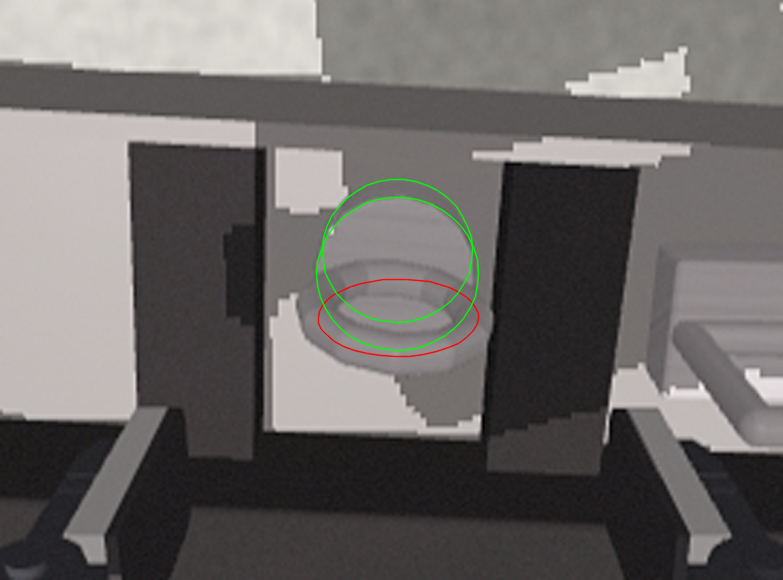

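```bash
python3 -m crank '1 1 30 0 0 0.025;1 0 30 0 0 0.025;0 0 22 0 0 0;0 0 0 0 0 0;0 0 0 0 0 0'
python3 - <<'E'
from h import *
s=st();snap('wrist','w15')
E
python3 -m crank '0 0 0 0 0 0;0 0 0 0 0 0;0 0 0 0 0 0;0 0 0 0 0 0' -1 60
```

```text
time: 26.12
eef_pos: [0.4866, 0.261, 0.0342]
tcp_rot: [0.715, 0.699, 0.003, -0.001]
contact_force: [-0.0, -0.1, 0.2]
opening: 0.802
26.12 p [0.4866 0.261  0.0342] rotm [[0.024, 1.0, 0.004], [1.0, -0.024, 0.006], [0.006, 0.003, -1.0]] F [-0.  -0.1  0.2] op 0.802 q [ 0.31  0.27  2.    0.01  0.87 -1.24]
time: 26.68
eef_pos: [0.4855, 0.2604, 0.0329]
tcp_rot: [0.715, 0.699, 0.002, -0.001]
contact_force: [-1.3, -1.9, 5.0]
opening: 0.502
```

View pics/w15.png

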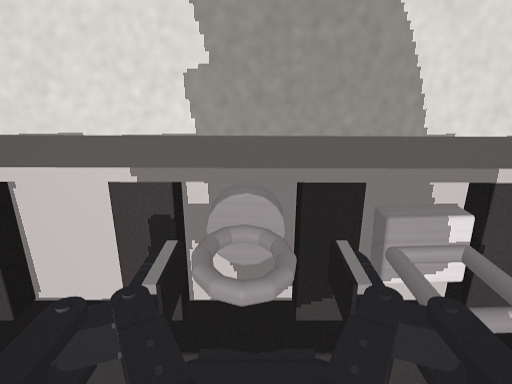

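```bash
python3 -m crank '0 0 -20 0 0 0;0 0 -50 0 0 0;0 0 -60 0 0 0;0 0 -60 0 0 0;0 0 -50 0 0 0'
python3 - <<'E'
from h import *
a=-.164;c=[.649,-.239]
def W(u,v,w): return np.array([c[0]+np.cos(a)*u-np.sin(a)*v,c[1]+np.sin(a)*u+np.cos(a)*v,w])
print(W(-.165,0,.151));plan([.47,-.15,.30],1.407)
E
```

```text
time: 27.3
eef_pos: [0.4842, 0.2592, 0.2733]
tcp_rot: [0.715, 0.699, 0.001, -0.002]
contact_force: [0.7, -0.7, -3.2]
opening: 0.501
[ 0.48621395 -0.21206114  0.151     ]
27.3 p [0.4842 0.2592 0.2733] rotm [[0.024, 1.0, -0.001], [1.0, -0.024, 0.005], [0.005, -0.001, -1.0]] F [ 0.7 -0.7 -3.2] op 0.501 q [ 0.3  -0.02  1.84  0.    1.32 -1.24]
[-51.2  -0.6  -3.6] [-0.0001 -0.0006  0.0175]
[-51.2   0.3  -3.5] [-0.0001 -0.0006  0.0175]
[-51.2   1.2  -3.5] [-0.0001 -0.0006  0.0175]
[-51.1   2.1  -3.5] [-0.0001 -0.0006  0.0175]
[-51.1   3.   -3.5] [-0.0001 -0.0006  0.0175]
[-51.    3.9  -3.4] [-0.0001 -0.0006  0.0175]
[-51.    4.8  -3.4] [-0.0001 -0.0006  0.0175]
[-50.9   5.7  -3.4] [-0.0001 -0.0006  0.0175]
```

```bash
python3 -m crank '-51 -0.6 -4 0 0 0.0175;-51 0.3 -4 0 0 0.0175;-51 1.2 -4 0 0 0.0175;-51 2.1 -4 0 0 0.0175;-51 3 -4 0 0 0.0175'; python3 -m crank '-51 4 -3 0 0 0.0175;-51 5 -3 0 0 0.0175;-51 6 -3 0 0 0.0175;0 0 0 0 0 0'
python3 - <<'E'
from h import *
a=-.164;c=[.649,-.239]
def W(u,v,w): return np.array([c[0]+np.cos(a)*u-np.sin(a)*v,c[1]+np.sin(a)*u+np.cos(a)*v,w])
s=st();cp=campose('wrist',s);snap('wrist','w16',scale=1.5)
print([proj(W(u,0,.165),cp)*1.5 for u in (-.122,-.08,-.007)])
plan(W(-.165,0,.151),1.407)
E
```

```text
time: 27.92
eef_pos: [0.4748, 0.0028, 0.2896]
tcp_rot: [0.745, 0.667, 0.001, -0.002]
contact_force: [1.4, -0.2, -3.0]
opening: 0.5
time: 28.42
eef_pos: [0.4702, -0.1523, 0.2979]
tcp_rot: [0.764, 0.645, 0.0, -0.002]
contact_force: [-0.4, 0.1, -1.8]
opening: 0.504
28.43 p [ 0.4702 -0.1523  0.2979] rotm [[0.168, 0.986, -0.003], [0.986, -0.168, 0.004], [0.003, -0.003, -1.0]] F [-0.4  0.1 -1.8] op 0.504 q [-0.52 -0.17  1.93  0.    1.38 -1.92]
[array([293.46065628, 368.54170717]), array([297.43391677, 425.41500069]), array([303.63478462, 514.17429011])]
28.48 p [ 0.4703 -0.1506  0.2978] rotm [[0.166, 0.986, -0.003], [0.986, -0.166, 0.005], [0.005, -0.004, -1.0]] F [ 0.1  0.  -2.2] op 0.503 q [-0.52 -0.17  1.93  0.    1.38 -1.92]
[-19.5   8.8  48.8] [-0.0012 -0.0016 -0.001 ]
[-19.5   8.7  48.8] [-0.0012 -0.0016 -0.001 ]
[-19.4   8.7  48.9] [-0.0012 -0.0016 -0.001 ]
```

View pics/w16.png

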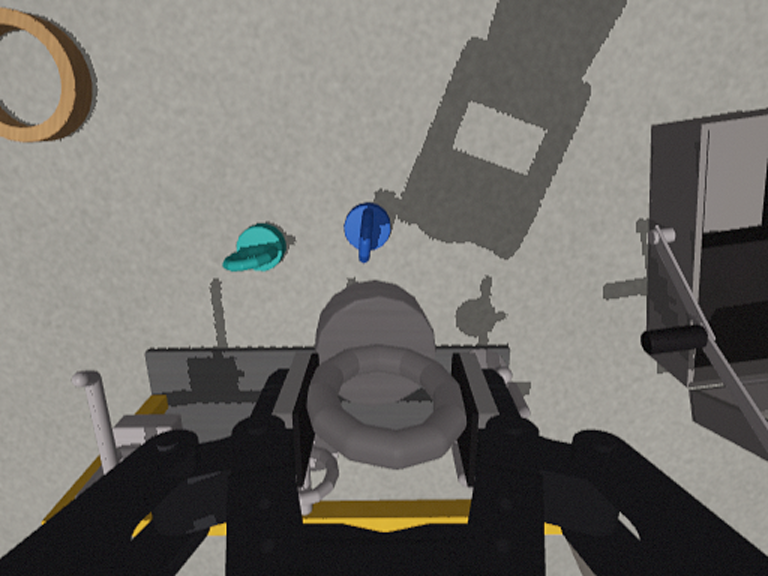

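```bash
python3 -m crank '-19 8.5 49 0 0 0;-19 8.5 49 0 0 0;-19 8.5 49 0 0 0;0 0 0 0 0 0'
python3 - <<'E'
from h import *
a=-.164;c=[.649,-.239]
def W(u,v,w): return np.array([c[0]+np.cos(a)*u-np.sin(a)*v,c[1]+np.sin(a)*u+np.cos(a)*v,w])
s=st();snap('side','s16',(230,180,360,310),5)
plan(W(-.165,0,.151),1.407)
E
```

```text
time: 28.98
eef_pos: [0.4835, -0.2067, 0.1458]
tcp_rot: [0.762, 0.647, -0.001, -0.008]
contact_force: [0.2, 0.3, -1.6]
opening: 0.505
28.98 p [ 0.4835 -0.2067  0.1458] rotm [[0.163, 0.987, -0.011], [0.987, -0.163, 0.011], [0.009, -0.013, -1.0]] F [ 0.2  0.3 -1.6] op 0.505 q [-0.6   0.06  2.01  0.    1.1  -2.01]
29.02 p [ 0.4853 -0.2075  0.1491] rotm [[0.162, 0.987, -0.006], [0.987, -0.162, 0.008], [0.007, -0.007, -1.0]] F [-0.1 -0.3 -2. ] op 0.499 q [-0.6   0.05  2.    0.    1.1  -2.01]
[-4.3  1.6 -1.9] [-0.0074 -0.0066  0.0007]
```

View pics/s16.png

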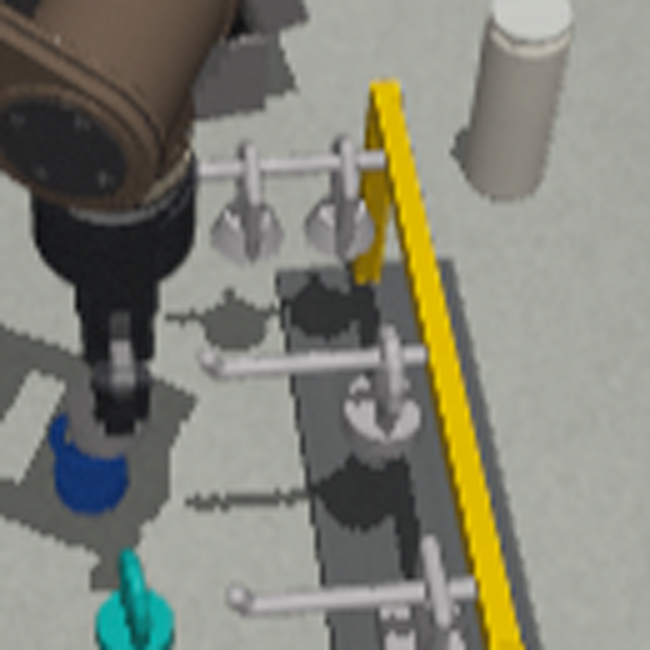

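```bash
python3 -m crank '-3.5 2 -1.5 0 0 0;0 14 0 0 0 0;0 14 0 0 0 0;0 14 0 0 0 0;0 0 0 0 0 0'
python3 - <<'E'
from h import *
a=-.164;c=[.649,-.239]
s=st();snap('side','s17',(230,180,360,310),5)
d=np.array(s['eef_pos'][:2])-c;print(np.cos(a)*d[0]+np.sin(a)*d[1],-np.sin(a)*d[0]+np.cos(a)*d[1])
E
```

```text
time: 29.65
eef_pos: [0.5305, -0.2202, 0.1527]
tcp_rot: [0.762, 0.647, 0.001, -0.002]
contact_force: [-0.1, 0.9, -1.8]
opening: 0.503
29.65 p [ 0.5305 -0.2202  0.1527] rotm [[0.162, 0.987, -0.001], [0.987, -0.162, 0.004], [0.003, -0.002, -1.0]] F [-0.1  0.9 -1.8] op 0.503 q [-0.57  0.15  1.89  0.    1.11 -1.98]
-0.11998732247798294 -0.0008320496743716814
```

View pics/s17.png

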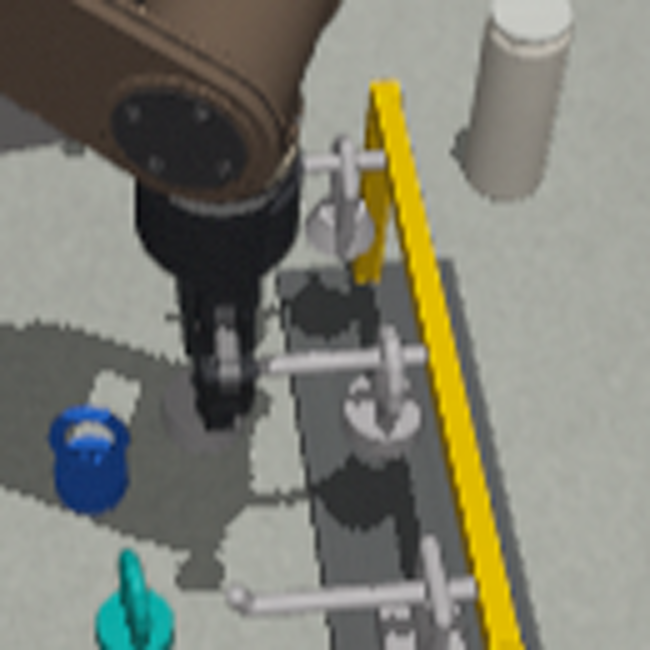

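```bash
python3 -m crank '0 13 0 0 0 0;0 13 0 0 0 0;0 11 0 0 0 0;0 0 0 0 0 0'; python3 -m crank '0 0 6 0 0 0;0 0 7 0 0 0;0 0 0 0 0 0';python3 -m crank '0 0 3 0 0 0;0 0 0 0 0 0'; python3 -m crank '0 0 2 0 0 0;0 0 0 0 0 0'; python3 -m crank '0 0 2 0 0 0;0 0 0 0 0 0'
```

```text
time: 30.2
eef_pos: [0.5666, -0.2263, 0.1524]
tcp_rot: [0.762, 0.647, 0.001, -0.002]
contact_force: [-1.3, -0.1, -2.1]
opening: 0.498
time: 30.58
eef_pos: [0.5648, -0.2255, 0.138]
tcp_rot: [0.763, 0.647, 0.0, -0.003]
contact_force: [0.4, -0.5, -2.5]
opening: 0.503
time: 30.82
eef_pos: [0.5656, -0.226, 0.1363]
tcp_rot: [0.763, 0.647, 0.001, -0.002]
contact_force: [0.2, 0.0, -1.5]
opening: 0.501
time: 31.08
eef_pos: [0.5657, -0.226, 0.1343]
tcp_rot: [0.762, 0.647, 0.001, -0.002]
contact_force: [1.5, 0.3, -2.2]
opening: 0.506
time: 31.32
eef_pos: [0.5656, -0.2259, 0.1322]
tcp_rot: [0.763, 0.647, 0.001, -0.002]
contact_force: [-0.4, -0.3, -2.4]
opening: 0.503
```

```bash
python3 -m crank '0 0 2 0 0 0;0 0 0 0 0 0'; python3 -m crank '0 0 2 0 0 0;0 0 0 0 0 0'
python3 - <<'E'
from h import *
s=st();snap('side','s18',(230,180,360,310),5)
E
```

```text
time: 31.58
eef_pos: [0.5658, -0.226, 0.1303]
tcp_rot: [0.763, 0.647, 0.001, -0.002]
contact_force: [-0.5, -0.7, -2.5]
opening: 0.498
time: 31.82
eef_pos: [0.5662, -0.2261, 0.1298]
tcp_rot: [0.762, 0.647, 0.001, -0.002]
contact_force: [-2.5, 1.7, 3.9]
opening: 0.5
31.82 p [ 0.5662 -0.2261  0.1298] rotm [[0.163, 0.987, -0.001], [0.987, -0.163, 0.003], [0.003, -0.001, -1.0]] F [-2.5  1.7  3.9] op 0.5 q [-0.55  0.25  1.82  0.    1.08 -1.96]
```

View pics/s18.png

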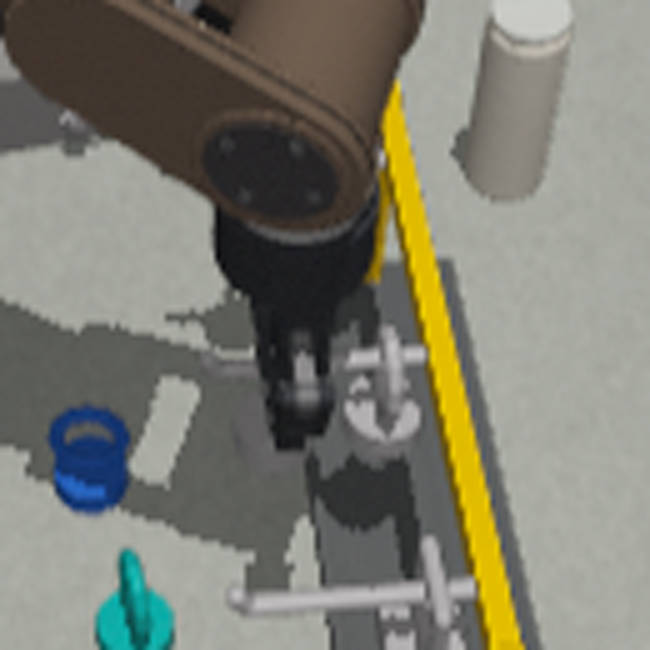

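Run:
```python
from h import *
snap('wrist','w18',scale=1.5)
```

```text
(no output)
```

View pics/w18.png

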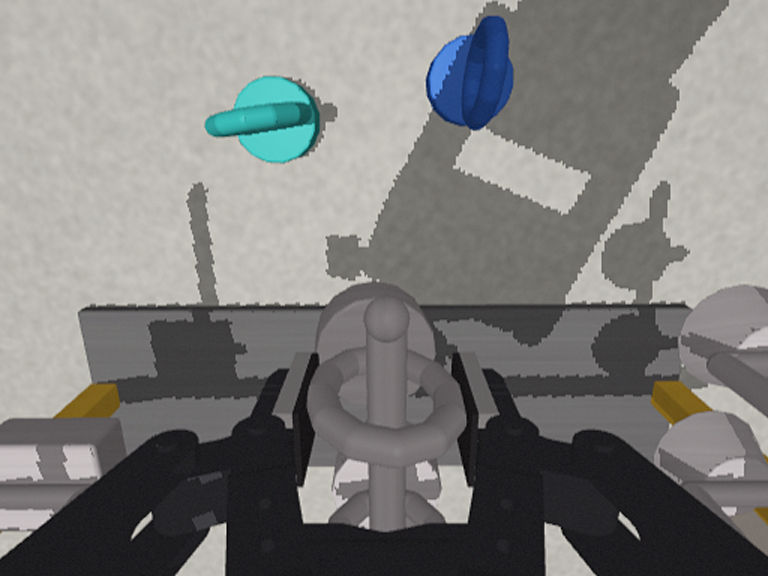

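```bash
python3 -m crank '0 0 -1 0 0 0;0 0 0 0 0 0;0 0 0 0 0 0' 0.4; python3 -m crank '0 0 -15 0 0 0;0 0 -30 0 0 0;0 0 -50 0 0 0;0 0 -50 0 0 0;0 -30 -20 0 0 0'
python3 - <<'E'
from h import *
s=st();snap('side','s19',(230,180,360,310),5)
plan([.46,.30,.26],1.6)
E
```

```text
time: 32.3
eef_pos: [0.5656, -0.226, 0.129]
tcp_rot: [0.763, 0.647, 0.001, -0.002]
contact_force: [0.6, -1.0, 0.2]
opening: 0.702
time: 32.92
eef_pos: [0.5383, -0.2227, 0.3003]
tcp_rot: [0.762, 0.647, 0.002, 0.002]
contact_force: [-0.4, -0.4, 0.2]
opening: 0.702
32.92 p [ 0.5383 -0.2227  0.3003] rotm [[0.162, 0.987, 0.005], [0.987, -0.162, -0.001], [0.0, 0.005, -1.0]] F [-0.4 -0.4  0.2] op 0.702 q [-0.57  0.03  1.74  0.    1.37 -1.98]
32.98 p [ 0.5357 -0.2222  0.3021] rotm [[0.162, 0.987, 0.004], [0.987, -0.162, -0.001], [-0.001, 0.005, -1.0]] F [ 0.5 -0.2  1.6] op 0.701 q [-0.57  0.03  1.74  0.    1.37 -1.98]
[ 50.3 -16.    4.1] [ 0.0005  0.0001 -0.0192]
[ 50.6 -15.    4.1] [ 0.0005  0.0001 -0.0192]
[ 50.9 -14.    4.1] [ 0.0005  0.0001 -0.0192]
[ 51.1 -13.    4.1] [ 0.0005  0.0001 -0.0192]
[ 51.4 -12.1   4.2] [ 0.0005  0.0001 -0.0192]
[ 51.6 -11.1   4.2] [ 0.0005  0.0001 -0.0192]
[ 51.8 -10.1   4.2] [ 0.0005  0.0001 -0.0192]
[52.  -9.1  4.2] [ 0.0005  0.0001 -0.0192]
[52.1 -8.1  4.2] [ 0.0005  0.0001 -0.0192]
[52.3 -7.1  4.2] [ 0.0005  0.0001 -0.0192]
```

View pics/s19.png

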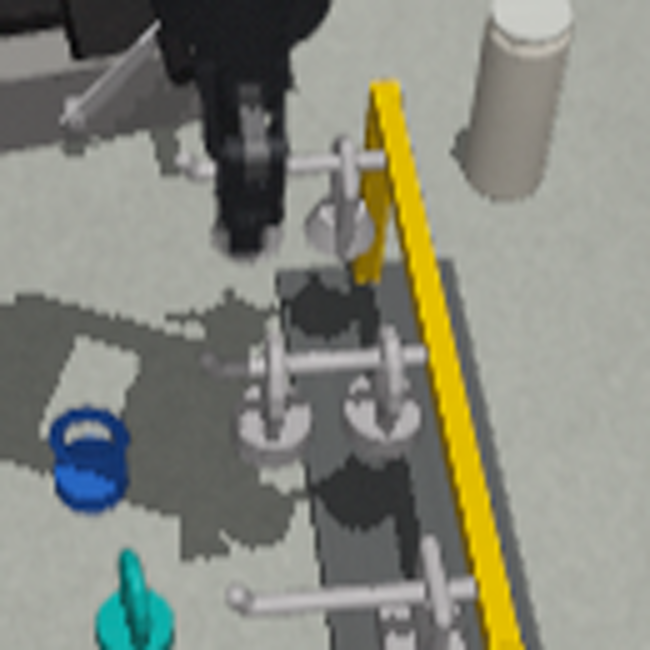

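```bash
python3 -m crank '50 -30 0 0 0 -0.019;50 -30 0 0 0 -0.019;51 -20 0 0 0 -0.019;51 -13 0 0 0 -0.019;51 -12 0 0 0 -0.019' 0.6; python3 -m crank '51 0 5 0 0 -0.02;52 0 5 0 0 -0.02;52 10 10 0 0 -0.02;52 10 20 0 0 -0.02;52 0 20 0 0 -0.02'
python3 - <<'E'
from h import *
plan([.495,.35,.2],1.6)
E
```

```text
time: 33.6
eef_pos: [0.4636, 0.0449, 0.2963]
tcp_rot: [0.731, 0.683, 0.001, -0.001]
contact_force: [0.7, 0.6, 0.4]
opening: 0.804
time: 34.22
eef_pos: [0.4919, 0.3039, 0.2367]
tcp_rot: [0.696, 0.718, 0.002, -0.002]
contact_force: [0.4, -0.5, 0.4]
opening: 0.804
34.23 p [0.4919 0.3039 0.2367] rotm [[-0.032, 0.999, -0.0], [0.999, 0.032, 0.004], [0.004, -0.0, -1.0]] F [ 0.4 -0.5  0.4] op 0.804 q [ 0.38  0.07  1.82  0.    1.26 -1.23]
[22.9  2.3 18.5] [-0.     -0.0022  0.0013]
[22.9  2.2 18.4] [-0.     -0.0022  0.0013]
```

```bash
python3 -m crank '23 2 20 0 0 0;23 2 20 0 0 0;0 0 0 0 0 0'
python3 - <<'E'
from ov import *
s=st()
cp=campose('wrist',s);im=optics.read_camera('wrist')
overlay(im,cp,[('square',.499,.355,.03,.005)],(120,100,390,300),2.9,'o6')
E
```

```text
time: 34.6
eef_pos: [0.4925, 0.3489, 0.1947]
tcp_rot: [0.695, 0.719, -0.001, -0.003]
contact_force: [0.5, -0.9, 0.5]
opening: 0.803
34.6 p [0.4925 0.3489 0.1947] rotm [[-0.033, 0.999, -0.005], [0.999, 0.033, 0.002], [0.002, -0.005, -1.0]] F [ 0.5 -0.9  0.5] op 0.803 q [ 0.45  0.16  1.79  0.    1.19 -1.16]
```

View pics/o6.png

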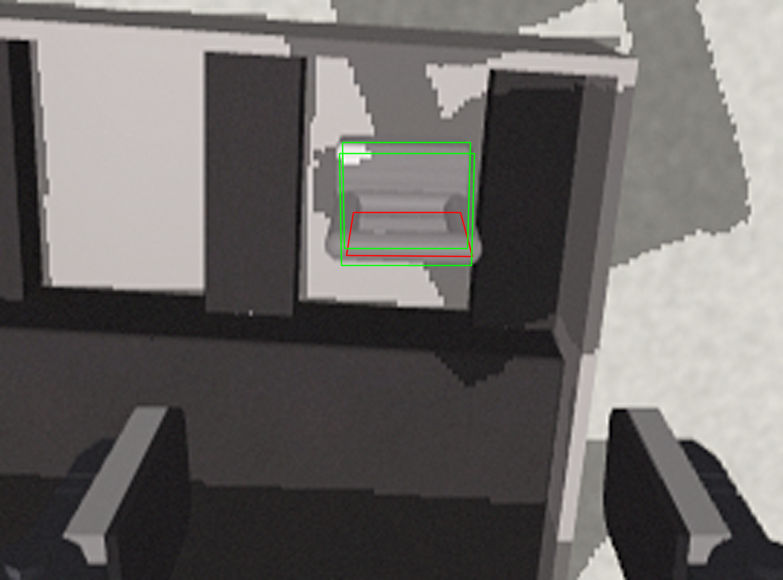

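Run:
```python
from h import *
plan([.497,.353,.11],1.575)
```

```text
34.65 p [0.4933 0.3484 0.1961] rotm [[-0.033, 0.999, -0.003], [0.999, 0.033, 0.003], [0.003, -0.003, -1.0]] F [-0.   0.3 -0.3] op 0.805 q [ 0.45  0.16  1.79  0.    1.19 -1.16]
[ 2.1  2.1 43.1] [-0.0016 -0.0014  0.0142]
[ 2.2  2.  43.1] [-0.0016 -0.0014  0.0142]
```

```bash
python3 -m crank '2 2 43 0 0 0.014;2 2 43 0 0 0.014;0 0 0 0 0 0' 0.42
python3 - <<'E'
from ov import *
s=st()
cp=campose('wrist',s);im=optics.read_camera('wrist')
overlay(im,cp,[('square',.496,.353,.0,.005)],(120,100,390,300),2.9,'o7')
E
```

```text
time: 35.02
eef_pos: [0.4957, 0.3508, 0.1081]
tcp_rot: [0.706, 0.708, -0.003, -0.003]
contact_force: [-1.1, 1.4, -0.9]
opening: 0.711
35.02 p [0.4957 0.3508 0.1081] rotm [[-0.003, 1.0, -0.008], [1.0, 0.003, 0.001], [0.001, -0.008, -1.0]] F [-1.1  1.4 -0.9] op 0.711 q [ 0.45  0.27  1.84  0.    1.04 -1.13]
```

View pics/o7.png

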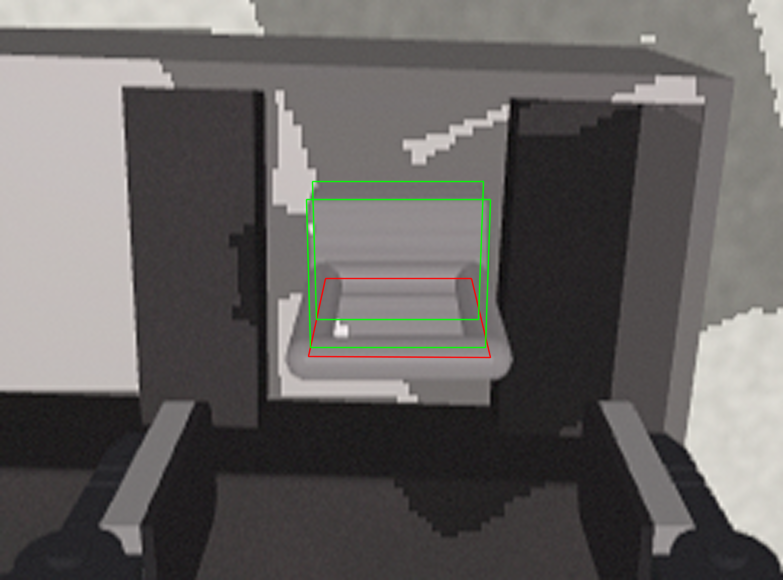

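```bash
python3 -m crank '0 0 30 0 0 0;0 0 28 0 0 0;0 0 24 0 0 0;0 0 0 0 0 0;0 0 0 0 0 0'; python3 -m crank '0 0 0 0 0 0;0 0 0 0 0 0;0 0 0 0 0 0;0 0 0 0 0 0' -1 60; python3 -m crank '0 0 -20 0 0 0;0 0 -50 0 0 0;0 0 -60 0 0 0;0 0 -60 0 0 0;0 0 -50 0 0 0'
python3 - <<'E'
from h import *
plan([.45,-.15,.32],1.407)
E
```

```text
time: 35.7
eef_pos: [0.4994, 0.3537, 0.0318]
tcp_rot: [0.706, 0.708, 0.003, -0.001]
contact_force: [0.6, -0.5, -0.6]
opening: 0.71
time: 36.2
eef_pos: [0.4994, 0.3536, 0.0318]
tcp_rot: [0.706, 0.708, 0.003, -0.001]
contact_force: [-0.8, -1.3, 5.4]
opening: 0.518
time: 36.83
eef_pos: [0.4975, 0.3521, 0.2725]
tcp_rot: [0.706, 0.708, 0.002, -0.002]
contact_force: [0.6, 1.4, -2.9]
opening: 0.519
36.83 p [0.4975 0.3521 0.2725] rotm [[-0.004, 1.0, 0.0], [1.0, 0.004, 0.005], [0.005, 0.0, -1.0]] F [ 0.6  1.4 -2.9] op 0.519 q [ 0.45  0.11  1.7   0.    1.32 -1.13]
[-50.2  -4.9  -5. ] [-0.     -0.0005  0.0167]
[-50.2  -4.1  -5. ] [-0.     -0.0005  0.0167]
[-50.3  -3.2  -5. ] [-0.     -0.0005  0.0167]
[-50.4  -2.4  -4.9] [-0.     -0.0005  0.0167]
[-50.4  -1.6  -4.9] [-0.     -0.0005  0.0167]
[-50.4  -0.7  -4.9] [-0.     -0.0005  0.0167]
[-50.4   0.1  -4.9] [-0.     -0.0005  0.0167]
[-50.4   1.   -4.8] [-0.     -0.0005  0.0167]
[-50.4   1.8  -4.8] [-0.     -0.0005  0.0167]
[-50.4   2.7  -4.8] [-0.     -0.0005  0.0167]
```

```bash
python3 -m crank '-50 -5 -5 0 0 0.0167;-50 -4 -5 0 0 0.0167;-50 -3 -5 0 0 0.0167;-50 -2.4 -5 0 0 0.0167;-50 -1.6 -5 0 0 0.0167'; python3 -m crank '-50 -0.7 -5 0 0 0.0167;-50 0 -5 0 0 0.0167;-50 1 -5 0 0 0.0167;-50 1.8 -5 0 0 0.0167;-50 2.7 -5 0 0 0.0167'
python3 - <<'E'
from h import *
a=-.164;c=[.649,-.239]
def W(u,v,w): return np.array([c[0]+np.cos(a)*u-np.sin(a)*v,c[1]+np.sin(a)*u+np.cos(a)*v,w])
plan(W(-.165,-.13,.151),1.407)
E
```

```text
time: 37.45
eef_pos: [0.4734, 0.1012, 0.2936]
tcp_rot: [0.735, 0.678, 0.001, -0.002]
contact_force: [0.7, -0.6, -1.4]
opening: 0.523
time: 38.08
eef_pos: [0.45, -0.1477, 0.3178]
tcp_rot: [0.763, 0.647, 0.001, -0.002]
contact_force: [1.3, -0.3, -2.6]
opening: 0.521
38.08 p [ 0.45   -0.1477  0.3178] rotm [[0.163, 0.987, -0.001], [0.987, -0.163, 0.004], [0.004, -0.001, -1.0]] F [ 1.3 -0.3 -2.6] op 0.521 q [-0.53 -0.23  1.95  0.    1.43 -1.94]
[-37.6   9.3  33.2] [-0.0003 -0.0007 -0.0001]
[-37.6   9.3  33.2] [-0.0003 -0.0007 -0.0001]
[-37.6   9.3  33.3] [-0.0003 -0.0007 -0.0001]
[-37.6   9.3  33.3] [-0.0003 -0.0007 -0.0001]
[-37.5   9.3  33.3] [-0.0003 -0.0007 -0.0001]
```

```bash
python3 -m crank '-40 9.3 20 0 0 0;-40 9.3 30 0 0 0;-38 9.3 35 0 0 0;-36 9.3 40 0 0 0;-34 9.3 40 0 0 0'; python3 -m crank '0 0 0 0 0 0;0 0 0 0 0 0'
python3 - <<'E'
from h import *
a=-.164;c=[.649,-.239]
def W(u,v,w): return np.array([c[0]+np.cos(a)*u-np.sin(a)*v,c[1]+np.sin(a)*u+np.cos(a)*v,w])
s=st();snap('side','s20',(230,200,360,330),5);snap('wrist','w20')
plan(W(-.165,-.13,.151),1.407)
E
```

```text
time: 38.7
eef_pos: [0.4657, -0.3401, 0.1508]
tcp_rot: [0.763, 0.647, 0.001, -0.002]
contact_force: [-0.0, 1.0, -1.3]
opening: 0.517
time: 38.95
eef_pos: [0.466, -0.3387, 0.1522]
tcp_rot: [0.763, 0.647, 0.001, -0.002]
contact_force: [0.3, -0.1, -1.8]
opening: 0.522
38.95 p [ 0.466  -0.3387  0.1522] rotm [[0.163, 0.987, -0.001], [0.987, -0.163, 0.004], [0.004, -0.002, -1.0]] F [ 0.3 -0.1 -1.8] op 0.522 q [-0.81  0.15  1.89  0.    1.11 -2.21]
39.05 p [ 0.4667 -0.3388  0.1535] rotm [[0.162, 0.987, 0.001], [0.987, -0.162, 0.002], [0.002, 0.001, -1.0]] F [ 0.5  0.1 -2. ] op 0.518 q [-0.8   0.15  1.89  0.    1.11 -2.21]
[-1.8 -1.5  2.5] [ 0.0005 -0.0017  0.0011]
```

View pics/s20.png

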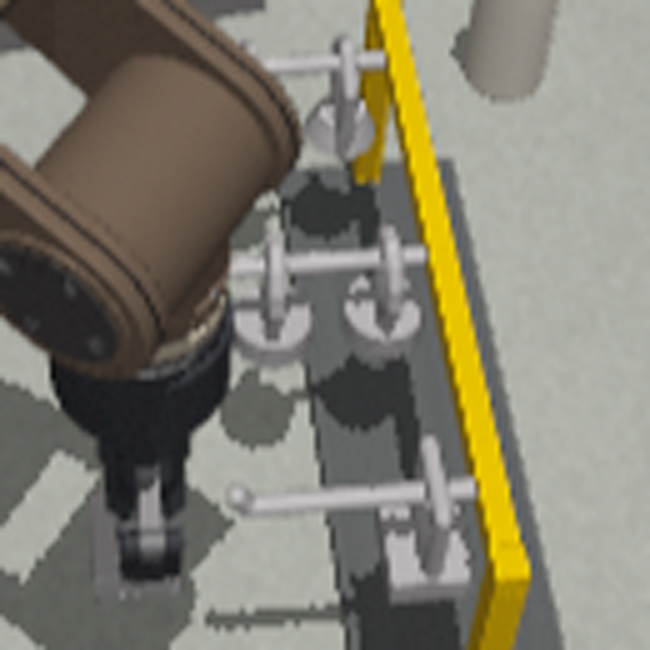

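View pics/w20.png

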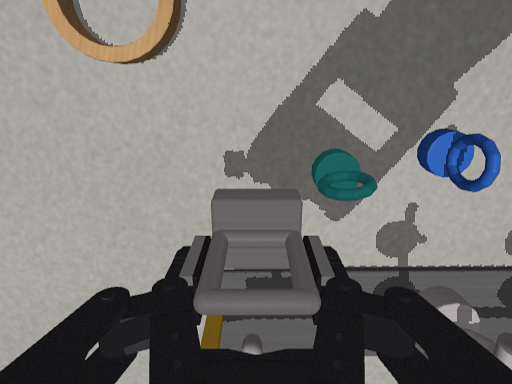

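```bash
python3 -m crank '-2.5 0 1 0 0 0;0 14 0 0 0 0;0 14 0 0 0 0;0 14 0 0 0 0;0 0 0 0 0 0'
python3 - <<'E'
from h import *
a=-.164;c=[.649,-.239]
s=st();snap('side','s21',(230,200,360,330),5);snap('wrist','w21')
d=np.array(s['eef_pos'][:2])-c;print(np.cos(a)*d[0]+np.sin(a)*d[1],-np.sin(a)*d[0]+np.cos(a)*d[1])
E
```

```text
time: 39.67
eef_pos: [0.5081, -0.3484, 0.1499]
tcp_rot: [0.762, 0.647, 0.001, -0.002]
contact_force: [0.6, 0.5, -2.3]
opening: 0.518
39.67 p [ 0.5081 -0.3484  0.1499] rotm [[0.162, 0.987, -0.002], [0.987, -0.162, 0.004], [0.003, -0.002, -1.0]] F [ 0.6  0.5 -2.3] op 0.518 q [-0.77  0.24  1.79  0.    1.12 -2.18]
-0.12113180108610802 -0.13097701066730527
```

View pics/w21.png

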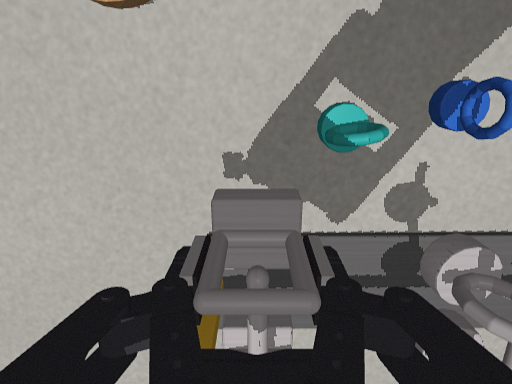

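Hook is centred in the opening (tip at 258,270). Go on and lower.

```bash
python3 -m crank '0 13 0 0 0 0;0 13 0 0 0 0;0 12 0 0 0 0;0 0 0 0 0 0'; python3 -m crank '0 0 6 0 0 0;0 0 7 0 0 0;0 0 0 0 0 0';python3 -m crank '0 0 3 0 0 0;0 0 0 0 0 0'; python3 -m crank '0 0 2 0 0 0;0 0 0 0 0 0'; python3 -m crank '0 0 2 0 0 0;0 0 0 0 0 0'
```

```text
time: 40.28
eef_pos: [0.5453, -0.3547, 0.15]
tcp_rot: [0.762, 0.647, 0.001, -0.002]
contact_force: [-0.0, 0.5, -2.6]
opening: 0.518
time: 40.65
eef_pos: [0.5434, -0.3539, 0.1355]
tcp_rot: [0.763, 0.647, 0.0, -0.003]
contact_force: [-1.2, -0.5, -2.1]
opening: 0.521
time: 40.9
eef_pos: [0.5442, -0.3544, 0.1338]
tcp_rot: [0.763, 0.647, 0.001, -0.002]
contact_force: [-0.5, -0.6, -2.2]
opening: 0.52
time: 41.15
eef_pos: [0.5443, -0.3544, 0.1318]
tcp_rot: [0.763, 0.647, 0.001, -0.002]
contact_force: [-0.6, -0.7, -2.3]
opening: 0.516
time: 41.4
eef_pos: [0.5443, -0.3544, 0.1298]
tcp_rot: [0.762, 0.647, 0.001, -0.002]
contact_force: [0.3, 0.4, -1.6]
opening: 0.521
```

```bash
python3 -m crank '0 0 1.5 0 0 0;0 0 0 0 0 0'; python3 -m crank '0 0 1.5 0 0 0;0 0 0 0 0 0'
python3 - <<'E'
from h import *
snap('wrist','w22');snap('side','s22',(230,200,360,330),5)
E
```

```text
time: 41.65
eef_pos: [0.5445, -0.3546, 0.1294]
tcp_rot: [0.762, 0.647, 0.001, -0.002]
contact_force: [-1.7, 2.0, 2.7]
opening: 0.519
time: 41.9
eef_pos: [0.5446, -0.3546, 0.1292]
tcp_rot: [0.762, 0.647, 0.001, -0.002]
contact_force: [-4.3, 3.3, 7.6]
opening: 0.519
```

View pics/w22.png

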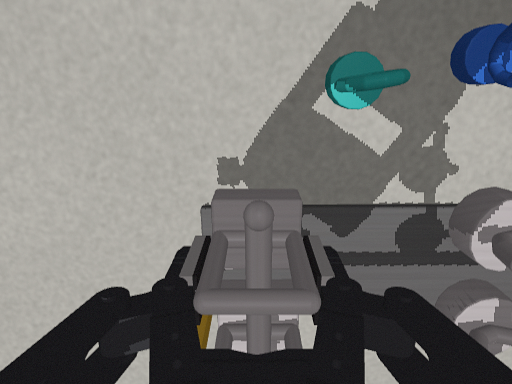

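View pics/s22.png

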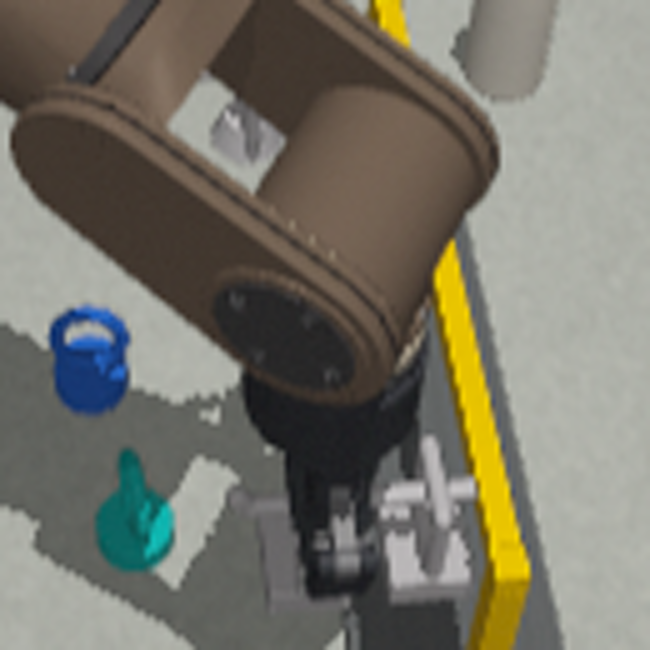

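```bash
python3 -m crank '0 0 -1.5 0 0 0;0 0 0 0 0 0;0 0 0 0 0 0' 0.4; python3 -m crank '0 0 -15 0 0 0;0 0 -30 0 0 0;0 0 -50 0 0 0;0 0 -50 0 0 0;0 -30 -20 0 0 0'; python3 -m crank '50 -40 0 0 0 0;50 -40 0 0 0 0;50 -30 0 0 0 0;50 0 0 0 0 0;0 0 0 0 0 0'
python3 - <<'E'
from h import *
s=st();snap('side','s23',(210,160,370,340),4);snap('side','s23b',scale=1.5);snap('top','t23',(290,130,440,240),5)
E
```

```text
time: 42.38
eef_pos: [0.5443, -0.3545, 0.1281]
tcp_rot: [0.763, 0.647, 0.001, -0.002]
contact_force: [-0.3, -0.0, 0.5]
opening: 0.698
time: 43.0
eef_pos: [0.5167, -0.3513, 0.2995]
tcp_rot: [0.762, 0.647, 0.001, 0.002]
contact_force: [-0.7, 0.3, 0.2]
opening: 0.698
time: 43.62
eef_pos: [0.4407, -0.1352, 0.2961]
tcp_rot: [0.761, 0.649, 0.001, -0.001]
contact_force: [0.2, -0.7, -0.7]
opening: 0.701
43.62 p [ 0.4407 -0.1352  0.2961] rotm [[0.158, 0.987, 0.001], [0.987, -0.158, 0.003], [0.003, 0.001, -1.0]] F [ 0.2 -0.7 -0.7] op 0.701 q [-0.52 -0.25  2.    0.    1.39 -1.93]
```

View pics/s23.png

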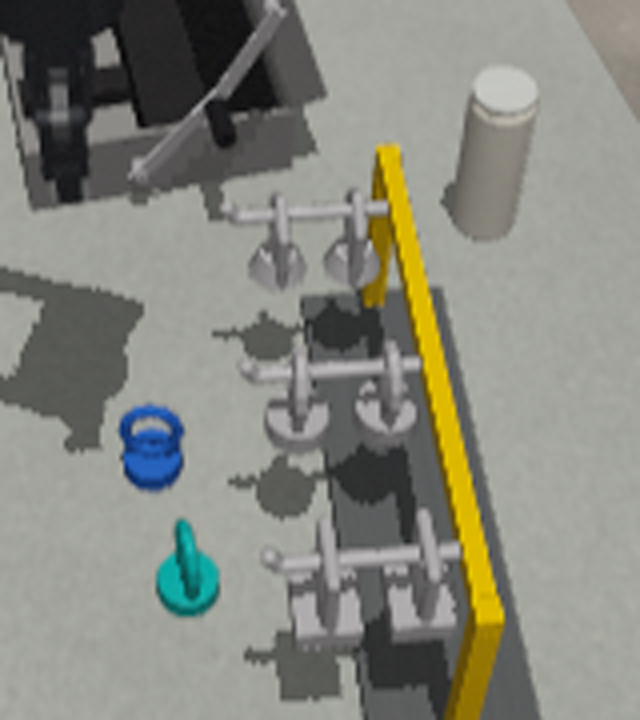

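View pics/s23b.png

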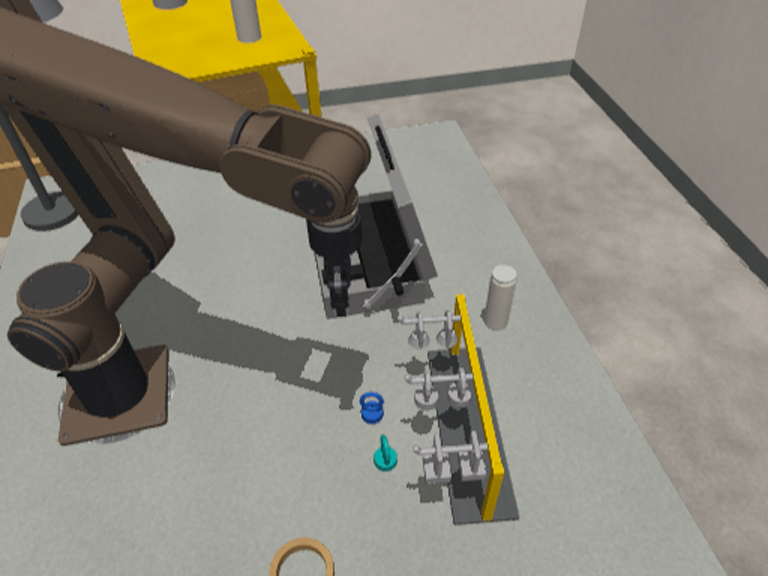

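Run:
```python
from h import *
plan([.575,-.012,.28],-.022,n=10,phi=.35)
```

```text
43.77 p [ 0.4408 -0.1382  0.2953] rotm [[0.163, 0.987, -0.001], [0.987, -0.163, 0.003], [0.003, -0.001, -1.0]] F [0.5 0.  0.8] op 0.701 q [-0.53 -0.25  2.    0.    1.39 -1.93]
[14.6 11.2  1.6] [0.0285 0.0249 0.1414]
[16.   9.1  1.6] [0.0285 0.0249 0.1414]
[17.1  6.8  1.8] [0.0285 0.0249 0.1414]
[17.8  4.4  2.1] [0.0285 0.0249 0.1414]
[18.2  1.9  2.5] [0.0285 0.0249 0.1414]
[18.2 -0.6  2.9] [0.0285 0.0249 0.1414]
[17.9 -3.1  3.4] [0.0285 0.0249 0.1414]
[17.2 -5.5  4. ] [0.0285 0.0249 0.1414]
[16.2 -7.7  4.6] [0.0285 0.0249 0.1414]
[14.8 -9.8  5.2] [0.0285 0.0249 0.1414]
```

```bash
python3 -m crank '14.6 11.2 1.6 0.0285 0.0249 0.1414;16 9.1 1.6 0.0285 0.0249 0.1414;17.1 6.8 1.8 0.0285 0.0249 0.1414;17.8 4.4 2.1 0.0285 0.0249 0.1414;18.2 1.9 2.5 0.0285 0.0249 0.1414' 0.1; python3 -m crank '18.2 -0.6 2.9 0.0285 0.0249 0.1414;17.9 -3.1 3.4 0.0285 0.0249 0.1414;17.2 -5.5 4 0.0285 0.0249 0.1414;16.2 -7.7 4.6 0.0285 0.0249 0.1414;14.8 -9.8 5.2 0.0285 0.0249 0.1414'
python3 - <<'E'
from h import *
plan([.580,-.002,.218],-.022,phi=.35)
E
```

```text
time: 44.4
eef_pos: [0.5086, -0.076, 0.2866]
tcp_rot: [0.937, 0.337, 0.001, -0.095]
contact_force: [-0.5, -0.4, 0.4]
opening: 0.549
time: 45.02
eef_pos: [0.5759, -0.0133, 0.2788]
tcp_rot: [0.984, -0.015, 0.001, -0.175]
contact_force: [-0.3, -0.4, -0.4]
opening: 0.546
45.02 p [ 0.5759 -0.0133  0.2788] rotm [[1.0, -0.028, 0.008], [-0.029, -0.938, 0.345], [-0.002, -0.345, -0.939]] F [-0.3 -0.4 -0.4] op 0.546 q [-0.35  0.06  1.78  0.34  1.43 -0.38]
[ 1.9  5.1 30.5] [-0.001  -0.0002 -0.0039]
[ 1.9  5.1 30.5] [-0.001  -0.0002 -0.0039]
```

```bash
python3 -m crank '2 5 30 0 0 -0.004;2 5 30 0 0 -0.004;0 0 0 0 0 0'
python3 - <<'E'
from h import *
snap('wrist','w24')
print(optics.recognise('wrist','stay_knob'))
cp=campose('wrist')
c=[.6535,.2465,.072];a=-.0217
def W(u,v,w): return [c[0]+np.cos(a)*u-np.sin(a)*v,c[1]+np.sin(a)*u+np.cos(a)*v,c[2]+w]
print([proj(W(-.0695,y,.037),cp) for y in (-.178,-.22)])
plan([.5805,.0455,.088],-.022,phi=.35)
E
```

```text
time: 45.4
eef_pos: [0.5779, -0.0013, 0.2162]
tcp_rot: [0.984, -0.008, -0.001, -0.175]
contact_force: [-0.7, 0.1, -0.4]
opening: 0.554
[{'xy': [0.5162, 0.3828], 'p': 0.59}]
[array([254.8311472 , 146.15937679]), array([254.57809822, 195.60449021])]
45.5 p [ 0.5797 -0.0017  0.2199] rotm [[1.0, -0.015, 0.008], [-0.016, -0.939, 0.344], [0.002, -0.344, -0.939]] F [-0.5 -0.5  1.1] op 0.55 q [-0.32  0.11  1.83  0.35  1.32 -0.41]
[-0.1  0.3 46.7] [-0.0004 -0.      0.002 ]
[-0.1  0.3 46.7] [-0.0004 -0.      0.002 ]
[-0.1  0.3 46.7] [-0.0004 -0.      0.002 ]
```

View pics/w24.png

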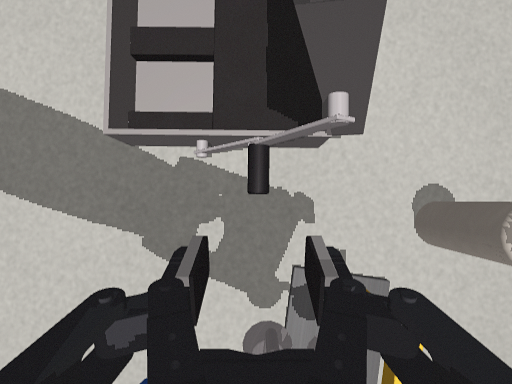

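```bash
python3 -m crank '0.5 0 40 0 0 0;0 0 40 0 0 0;0 0 35 0 0 0;0 0 25 0 0 0;0 0 0 0 0 0'; python3 -m crank '0 0 0 0 0 0'
python3 - <<'E'
from h import *
st();snap('wrist','w25')
E
python3 -m crank '0 0 0 0 0 0;0 0 0 0 0 0;0 0 0 0 0 0;0 0 0 0 0 0' -1 40
```

```text
time: 46.12
eef_pos: [0.5804, 0.0475, 0.0876]
tcp_rot: [0.985, -0.007, 0.001, -0.175]
contact_force: [-0.9, -0.1, 0.7]
opening: 0.551
time: 46.25
eef_pos: [0.5824, 0.0467, 0.0902]
tcp_rot: [0.985, -0.007, 0.004, -0.174]
contact_force: [0.8, -0.2, 0.0]
opening: 0.547
46.25 p [0.5824 0.0467 0.0902] rotm [[1.0, -0.013, 0.011], [-0.016, -0.939, 0.343], [0.006, -0.343, -0.939]] F [ 0.8 -0.2  0. ] op 0.547 q [-0.24  0.26  1.92  0.39  1.07 -0.44]
time: 46.8
eef_pos: [0.5799, 0.047, 0.0892]
tcp_rot: [0.985, -0.007, 0.001, -0.175]
contact_force: [-5.7, -2.9, 5.6]
opening: 0.192
```

View pics/w25.png

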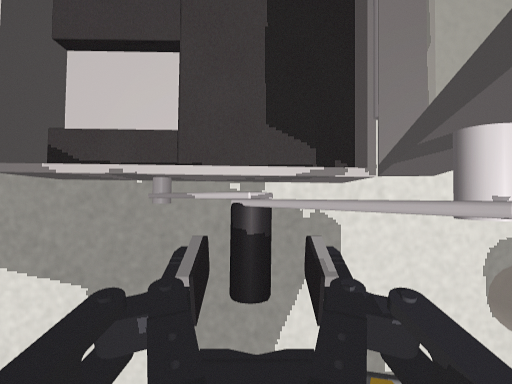

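```bash
python3 -m crank '-2 -0.5 -1.5 0 0 0;-4.3 -1.1 -3 0 0 0;-4.3 -1.1 -3 0 0 0;0 0 0 0 0 0'; python3 -m crank '-4.5 -0.9 -2.5 0 0 0;-4.5 -0.9 -2.4 0 0 0;-4.7 -0.7 -2 0 0 0;0 0 0 0 0 0';  python3 -m crank '-4.7 -0.7 -1.9 0 0 0;-5.1 -0.6 -1.6 0 0 0;-5.2 -0.5 -1.5 0 0 0;0 0 0 0 0 0;0 0 0 0 0 0'
python3 - <<'E'
from h import *
st();snap('side','s26',(180,90,310,220),5)
E
```

```text
time: 47.3
eef_pos: [0.5693, 0.0472, 0.0958]
tcp_rot: [0.985, -0.007, 0.002, -0.174]
contact_force: [-0.5, -4.5, -1.6]
opening: 0.196
time: 47.8
eef_pos: [0.5552, 0.0477, 0.1029]
tcp_rot: [0.985, -0.007, 0.001, -0.174]
contact_force: [-0.7, -5.2, -3.8]
opening: 0.193
time: 48.42
eef_pos: [0.5401, 0.0482, 0.1084]
tcp_rot: [0.985, -0.007, 0.001, -0.175]
contact_force: [-2.4, -5.8, -4.0]
opening: 0.195
48.42 p [0.5401 0.0482 0.1084] rotm [[1.0, -0.013, 0.004], [-0.013, -0.939, 0.344], [-0.001, -0.344, -0.939]] F [-2.4 -5.8 -4. ] op 0.195 q [-0.26  0.15  2.01  0.38  1.1  -0.44]
```

View pics/s26.png

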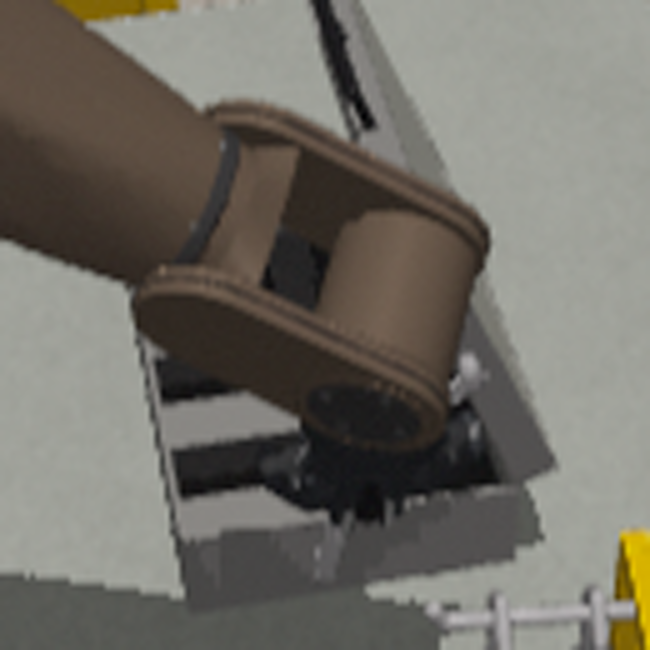

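```bash
python3 -m crank '0 0 0 0 0 0;0 0 0 0 0 0;0 0 0 0 0 0' 0.1; python3 -m crank '0 0 -30 0 0 0;0 0 -50 0 0 0;0 0 -50 0 0 0;0 0 -55 0 0 0;0 0 -60 0 0 0'
python3 - <<'E'
from h import *
plan([.53,.252,.40],-.022)
E
```

```text
time: 48.85
eef_pos: [0.542, 0.0486, 0.1095]
tcp_rot: [0.985, -0.007, 0.003, -0.175]
contact_force: [0.3, 0.5, 0.7]
opening: 0.551
time: 49.48
eef_pos: [0.5392, -0.0362, 0.3403]
tcp_rot: [0.985, -0.007, 0.002, -0.175]
contact_force: [-0.1, -1.5, -0.9]
opening: 0.548
49.48 p [ 0.5392 -0.0362  0.3403] rotm [[1.0, -0.013, 0.007], [-0.014, -0.939, 0.345], [0.002, -0.345, -0.939]] F [-0.1 -1.5 -0.9] op 0.548 q [-0.41 -0.05  1.77  0.32  1.56 -0.42]
[ -2.2 -48.5   7.2] [-0.0587 -0.0001  0.0013]
[ -2.3 -48.8   4.4] [-0.0587 -0.0001  0.0013]
[ -2.3 -49.    1.5] [-0.0587 -0.0001  0.0013]
[ -2.4 -49.   -1.4] [-0.0587 -0.0001  0.0013]
[ -2.5 -48.8  -4.3] [-0.0587 -0.0001  0.0013]
[ -2.5 -48.5  -7.1] [-0.0587 -0.0001  0.0013]
```

```bash
python3 -m crank '-2 -48 0 -0.0587 0 0;-2 -49 -2 -0.0587 0 0;-2 -49 0 -0.0587 0 0;-2 -49 0 -0.0587 0 0;-2 -49 -4 -0.0587 0 0' -0.4; python3 -m crank '-2 -48 -5 -0.0587 0 0;0 0 0 0 0 0'
python3 - <<'E'
from h import *
s=st();snap('wrist','w27');cp=campose('wrist',s)
c=[.6535,.2465,.072];a=-.0217
def W(u,v,w): return [c[0]+np.cos(a)*u-np.sin(a)*v,c[1]+np.sin(a)*u+np.cos(a)*v,c[2]+w]
for P in [1.1,1.2,1.3]:
    al=P+.0588;print('handle',P,np.round([proj(W(-.2554*np.cos(al),y,.2554*np.sin(al)),cp) for y in (.06,-.05)]), W(-.2554*np.cos(al),.005,.2554*np.sin(al)))
E
```

```text
time: 50.1
eef_pos: [0.5325, 0.2014, 0.4016]
tcp_rot: [1.0, -0.007, 0.002, -0.028]
contact_force: [-0.2, 0.0, 0.1]
opening: 0.297
time: 50.35
eef_pos: [0.5307, 0.2512, 0.4093]
tcp_rot: [1.0, -0.004, 0.001, -0.0]
contact_force: [0.9, -0.4, -0.4]
opening: 0.298
50.35 p [0.5307 0.2512 0.4093] rotm [[1.0, -0.008, 0.003], [-0.008, -1.0, 0.001], [0.003, -0.001, -1.0]] F [ 0.9 -0.4 -0.4] op 0.298 q [ 0.27  0.01  1.57 -0.    1.56  0.28]
handle 1.1 [[284. 115.]
 [279. 246.]] [np.float64(0.5513603458979004), np.float64(0.2537179559138959), np.float64(0.3060289558416405)]
handle 1.2 [[318. 116.]
 [309. 252.]] [np.float64(0.5752295702898492), np.float64(0.2531999124282055), np.float64(0.3150699714206647)]
handle 1.3 [[355. 118.]
 [340. 256.]] [np.float64(0.5998819309537526), np.float64(0.25266487221746736), np.float64(0.3216823121935035)]
```

View pics/w27.png

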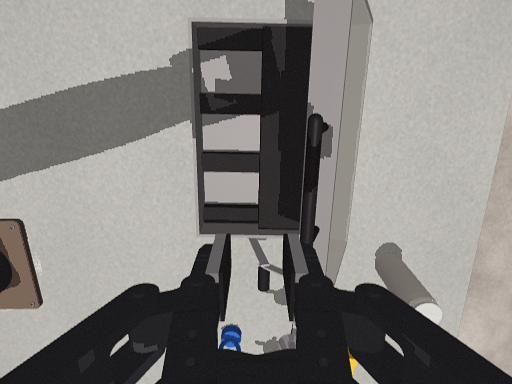

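```bash
python3 -m crank '21.5 0 10 0 0 0.014;21.5 0 20 0 0 0;0 0 40 0 0 0;0 0 40 0 0 0;0 0 0 0 0 0'
python3 - <<'E'
from h import *
s=st();snap('wrist','w28');snap('side','s28',(180,70,310,200),5)
E
```

```text
time: 51.02
eef_pos: [0.5731, 0.2441, 0.2937]
tcp_rot: [1.0, -0.016, -0.004, 0.002]
contact_force: [1.2, -0.4, -0.4]
opening: 0.301
51.02 p [0.5731 0.2441 0.2937] rotm [[0.999, -0.031, -0.007], [-0.031, -1.0, -0.003], [-0.007, 0.003, -1.0]] F [ 1.2 -0.4 -0.4] op 0.301 q [ 0.24  0.14  1.64 -0.    1.37  0.27]
```

View pics/w28.png

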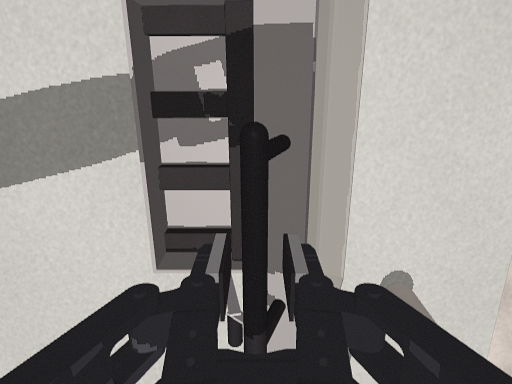

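View pics/s28.png

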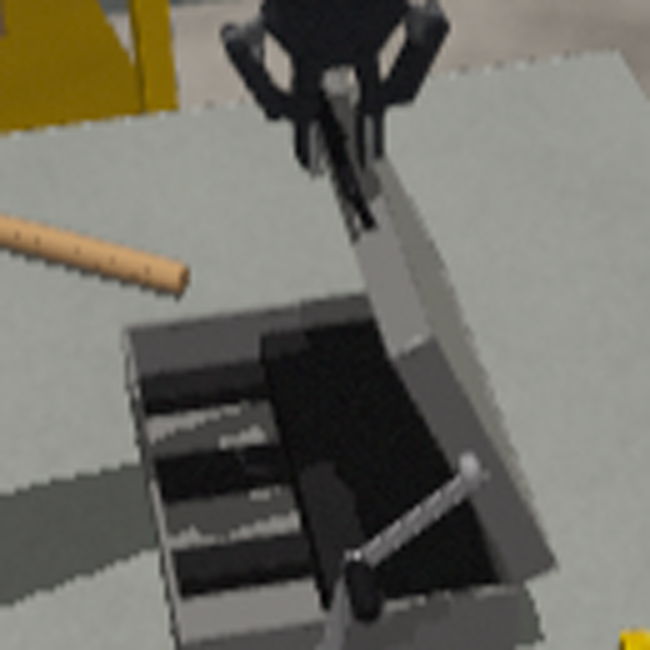

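Bar lies between the pads, stay is bent. Grip and lower.

```bash
python3 -m crank '0 0 0 0 0 0;0 0 0 0 0 0;0 0 0 0 0 0' -1 60
python3 - <<'E'
from h import *
s=st()
th0=.0588;r=.2554
th=np.linspace(1.19,0,31)
x=-r*np.cos(th+th0);z=r*np.sin(th+th0)
for a,b,c in zip(th[1:],np.diff(x)*1e3,np.diff(z)*1e3):print(round(a,2),round(b,1),round(-c,1))
E
```

```text
time: 51.5
eef_pos: [0.5757, 0.2459, 0.3018]
tcp_rot: [1.0, -0.014, 0.003, 0.001]
contact_force: [-2.5, -2.1, 6.1]
opening: 0.102
51.5 p [0.5757 0.2459 0.3018] rotm [[1.0, -0.029, 0.006], [-0.029, -1.0, -0.001], [0.006, 0.001, -1.0]] F [-2.5 -2.1  6.1] op 0.102 q [ 0.24  0.13  1.63 -0.    1.37  0.27]
1.15 -9.5 3.4
1.11 -9.4 3.8
1.07 -9.2 4.1
1.03 -9.1 4.5
0.99 -8.9 4.9
0.95 -8.7 5.2
0.91 -8.5 5.6
0.87 -8.2 5.9
0.83 -8.0 6.2
0.79 -7.8 6.5
0.75 -7.5 6.8
0.71 -7.2 7.1
0.67 -6.9 7.4
0.63 -6.6 7.7
0.6 -6.3 7.9
0.56 -6.0 8.2
0.52 -5.7 8.4
0.48 -5.3 8.6
0.44 -5.0 8.8
0.4 -4.6 9.0
0.36 -4.3 9.2
0.32 -3.9 9.3
0.28 -3.5 9.5
0.24 -3.2 9.6
0.2 -2.8 9.7
0.16 -2.4 9.8
0.12 -2.0 9.9
0.08 -1.6 10.0
0.04 -1.2 10.1
0.0 -0.8 10.1
```

```bash
python3 -m crank '-9.5 0 3.4 0 0 0;-9.4 0 3.8 0 0 0;-9.2 0 4.1 0 0 0;-9.1 0 4.5 0 0 0;-8.9 0 4.9 0 0 0'; python3 -m crank '-8.7 0 5.2 0 0 0;-8.5 0 5.6 0 0 0;-8.2 0 5.9 0 0 0;-8 0 6.2 0 0 0;-7.8 0 6.5 0 0 0'; python3 -m crank '-7.5 0 6.8 0 0 0;-7.2 0 7.1 0 0 0;-6.9 0 7.4 0 0 0;-6.6 0 7.7 0 0 0;-6.3 0 7.9 0 0 0'
python3 - <<'E'
from h import *
s=st();snap('side','s29',(180,90,310,220),5)
E
```

```text
time: 52.12
eef_pos: [0.5299, 0.2472, 0.281]
tcp_rot: [1.0, -0.014, 0.004, 0.001]
contact_force: [-1.9, -2.5, 6.2]
opening: 0.103
time: 52.75
eef_pos: [0.4879, 0.2484, 0.2504]
tcp_rot: [1.0, -0.014, 0.002, 0.001]
contact_force: [-4.1, -3.3, 6.0]
opening: 0.102
time: 53.38
eef_pos: [0.4523, 0.2494, 0.2115]
tcp_rot: [1.0, -0.014, 0.0, 0.001]
contact_force: [-4.3, -2.8, 5.3]
opening: 0.105
53.38 p [0.4523 0.2494 0.2115] rotm [[1.0, -0.028, 0.0], [-0.028, -1.0, -0.002], [0.001, 0.002, -1.0]] F [-4.3 -2.8  5.3] op 0.105 q [ 0.31 -0.05  1.98 -0.    1.21  0.34]
```

View pics/s29.png

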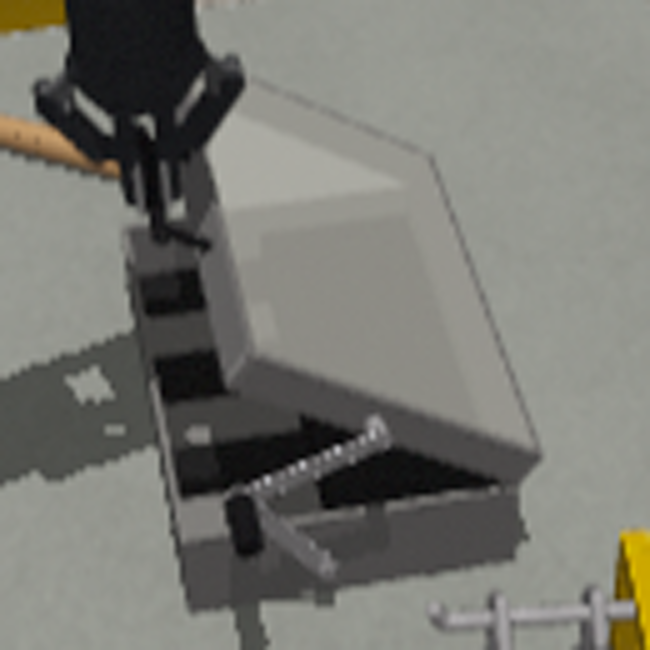

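```bash
python3 -m crank '-6 0 8.2 0 0 0;-5.7 0 8.4 0 0 0;-5.3 0 8.6 0 0 0;-5 0 8.8 0 0 0;-4.6 0 9 0 0 0'; python3 -m crank '-4.3 0 9.2 0 0 0;-3.9 0 9.3 0 0 0;-3.5 0 9.5 0 0 0;-3.2 0 9.6 0 0 0;-2.8 0 9.7 0 0 0'; python3 -m crank '-2.4 0 9.8 0 0 0;-2 0 9.9 0 0 0;-1.6 0 8 0 0 0;-0.8 0 5 0 0 0;0 0 0 0 0 0'
python3 - <<'E'
from h import *
s=st();snap('side','s30',(180,90,310,220),5)
E
```

```text
time: 54.05
eef_pos: [0.4256, 0.2501, 0.1672]
tcp_rot: [1.0, -0.014, -0.0, 0.001]
contact_force: [-5.1, -2.0, 2.9]
opening: 0.1
time: 54.68
eef_pos: [0.4083, 0.2506, 0.1196]
tcp_rot: [1.0, -0.014, 0.0, 0.001]
contact_force: [-3.2, -2.1, 0.7]
opening: 0.103
time: 55.3
eef_pos: [0.4019, 0.2508, 0.0871]
tcp_rot: [1.0, -0.015, 0.0, 0.001]
contact_force: [-3.1, -0.3, -2.5]
opening: 0.103
55.3 p [0.4019 0.2508 0.0871] rotm [[1.0, -0.029, 0.001], [-0.029, -1.0, -0.001], [0.001, 0.001, -1.0]] F [-3.1 -0.3 -2.5] op 0.103 q [ 0.34  0.02  2.17 -0.    0.96  0.37]
```

View pics/s30.png

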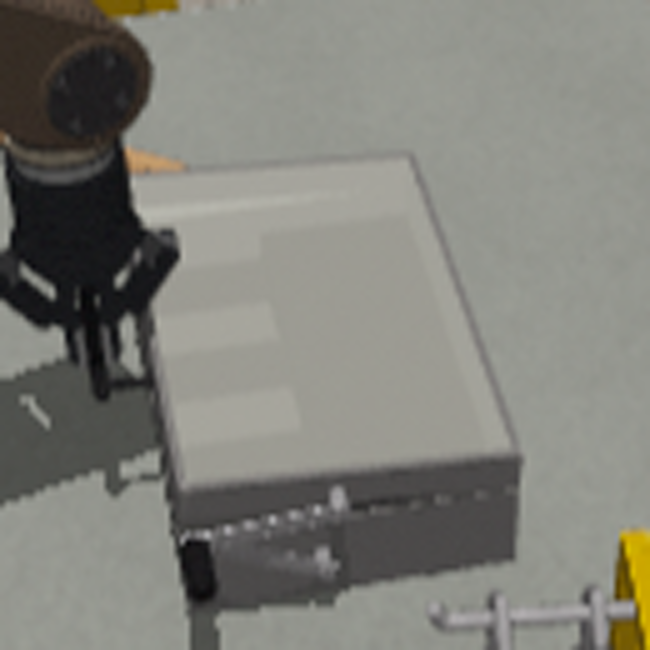

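```bash
python3 -m crank '-0.5 0 3 0 0 0;-0.3 0 3 0 0 0;0 0 0 0 0 0';python3 -m crank '-0.2 0 2.5 0 0 0;0 0 0 0 0 0';python3 -m crank '-0.2 0 2 0 0 0;0 0 0 0 0 0';python3 -m crank '-0.2 0 2 0 0 0;0 0 0 0 0 0'
```

```text
time: 55.72
eef_pos: [0.4013, 0.2508, 0.0819]
tcp_rot: [1.0, -0.014, 0.001, 0.001]
contact_force: [-4.3, -0.7, -1.2]
opening: 0.097
time: 55.98
eef_pos: [0.4011, 0.2508, 0.0795]
tcp_rot: [1.0, -0.014, 0.001, 0.001]
contact_force: [-4.5, -1.1, -0.6]
opening: 0.097
time: 56.22
eef_pos: [0.4009, 0.2508, 0.0775]
tcp_rot: [1.0, -0.014, 0.001, 0.001]
contact_force: [-5.3, -0.7, -1.2]
opening: 0.103
time: 56.48
eef_pos: [0.4008, 0.2508, 0.0756]
tcp_rot: [1.0, -0.014, 0.001, 0.001]
contact_force: [-3.7, -0.5, -1.0]
opening: 0.102
```

```bash
python3 -m crank '0 0 2 0 0 0;0 0 0 0 0 0';python3 -m crank '0 0 2 0 0 0;0 0 0 0 0 0';python3 -m crank '0 0 1.5 0 0 0;0 0 0 0 0 0';python3 -m crank '0 0 1.5 0 0 0;0 0 0 0 0 0'
```

```text
time: 56.72
eef_pos: [0.4006, 0.2509, 0.0735]
tcp_rot: [1.0, -0.014, 0.0, 0.001]
contact_force: [-5.7, -1.2, -0.3]
opening: 0.104
time: 56.98
eef_pos: [0.4004, 0.2509, 0.0715]
tcp_rot: [1.0, -0.014, 0.0, 0.001]
contact_force: [-5.8, -0.6, -0.1]
opening: 0.104
time: 57.22
eef_pos: [0.4003, 0.2508, 0.07]
tcp_rot: [1.0, -0.014, 0.0, 0.001]
contact_force: [-6.4, -0.9, 0.8]
opening: 0.101
time: 57.48
eef_pos: [0.4003, 0.2509, 0.0684]
tcp_rot: [1.0, -0.014, 0.0, 0.001]
contact_force: [-6.9, 0.3, 1.1]
opening: 0.102
```

```bash
python3 - <<'E'
from h import *
s=st();snap('side','s31',(180,110,300,220),5)
E
python3 -m crank '0 0 1.5 0 0 0;0 0 0 0 0 0';python3 -m crank '0 0 1.5 0 0 0;0 0 0 0 0 0'
```

```text
57.48 p [0.4003 0.2509 0.0684] rotm [[1.0, -0.029, 0.0], [-0.029, -1.0, -0.001], [0.0, 0.001, -1.0]] F [-6.9  0.3  1.1] op 0.102 q [ 0.35  0.05  2.18 -0.    0.92  0.38]
time: 57.78
eef_pos: [0.4003, 0.2509, 0.0683]
tcp_rot: [1.0, -0.014, -0.001, 0.001]
contact_force: [-11.3, -3.3, 8.5]
opening: 0.104
time: 58.02
eef_pos: [0.4001, 0.2509, 0.0677]
tcp_rot: [1.0, -0.014, -0.001, 0.001]
contact_force: [-12.3, -2.3, 14.5]
opening: 0.106
```

View pics/s31.png

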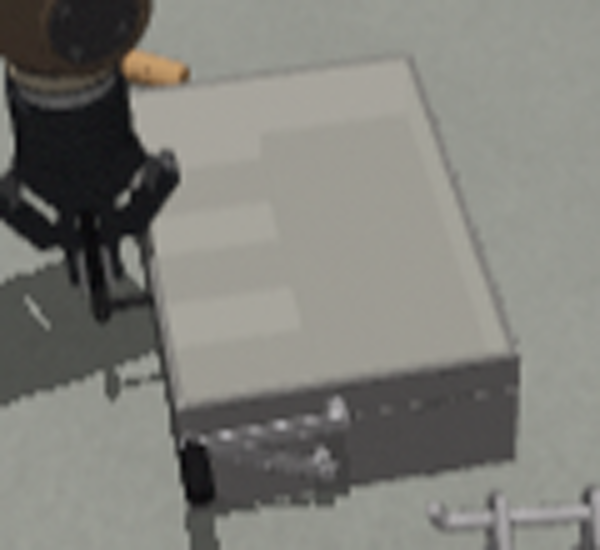

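Contact: shut. Relax, open a little, and rise clear of the handle.

```bash
python3 -m crank '1.5 0 -2 0 0 0;0 0 0 0 0 0'; python3 -m crank '0 0 0 0 0 0;0 0 0 0 0 0;0 0 0 0 0 0' -0.45; python3 -m crank '0 0 -15 0 0 0;0 0 -40 0 0 0;0 0 -50 0 0 0;0 0 -60 0 0 0;0 0 -30 0 0 0';python3 -m crank '-10 -60 0 0 0 0;-10 -60 0 0 0 0;0 0 0 0 0 0'
python3 - <<'E'
from h import *
s=st();snap('side','s32',scale=1.5);snap('top','t32',scale=1.5);snap('top','t33',(290,130,440,240),5)
E
```

```text
time: 58.28
eef_pos: [0.4001, 0.2509, 0.0678]
tcp_rot: [1.0, -0.015, -0.003, 0.001]
contact_force: [-11.2, -0.8, 5.4]
opening: 0.104
time: 58.65
eef_pos: [0.4039, 0.2511, 0.0684]
tcp_rot: [1.0, -0.015, 0.002, 0.0]
contact_force: [-0.5, 0.5, -0.4]
opening: 0.276
time: 59.28
eef_pos: [0.4037, 0.2515, 0.2682]
tcp_rot: [1.0, -0.014, 0.005, -0.001]
contact_force: [0.3, 0.2, -0.0]
opening: 0.278
time: 59.65
eef_pos: [0.3848, 0.3745, 0.2636]
tcp_rot: [1.0, -0.012, 0.002, -0.0]
contact_force: [0.8, -0.5, 0.5]
opening: 0.277
59.65 p [0.3848 0.3745 0.2636] rotm [[1.0, -0.024, 0.003], [-0.024, -1.0, 0.0], [0.003, -0.0, -1.0]] F [ 0.8 -0.5  0.5] op 0.277 q [ 0.58 -0.05  1.88 -0.    1.3   0.61]
```

View pics/s32.png

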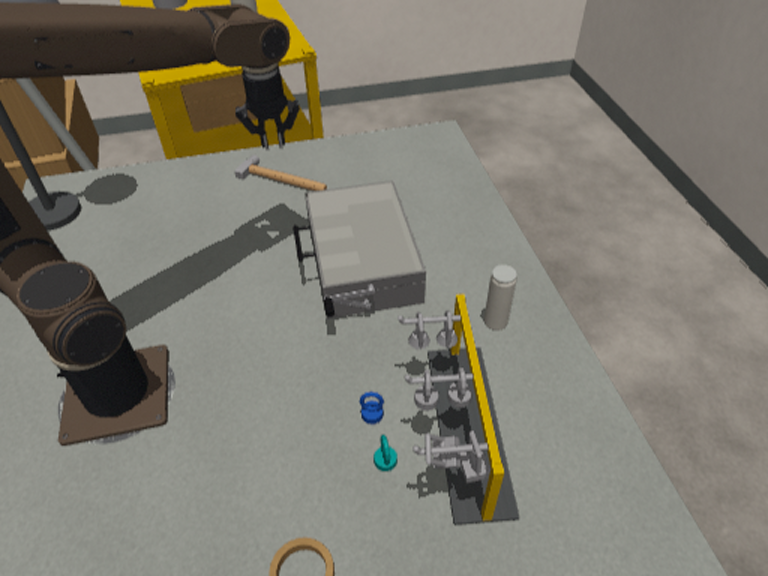

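View pics/t32.png

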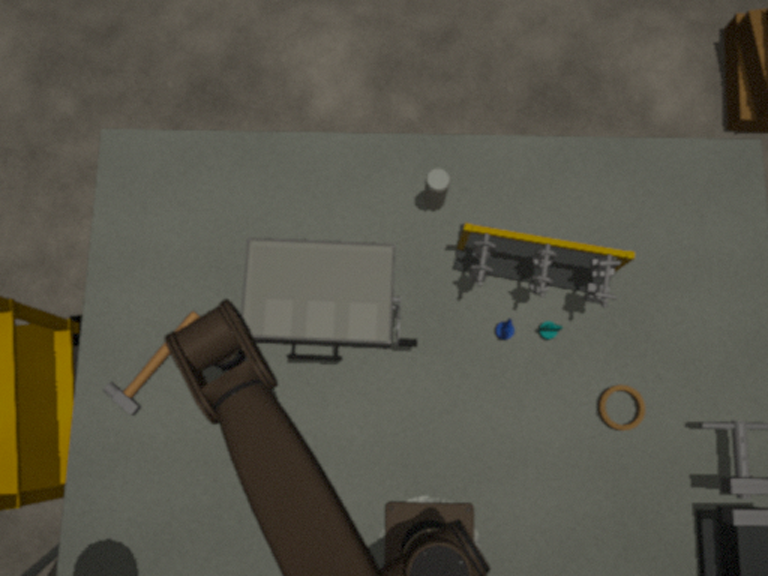

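View pics/t33.png

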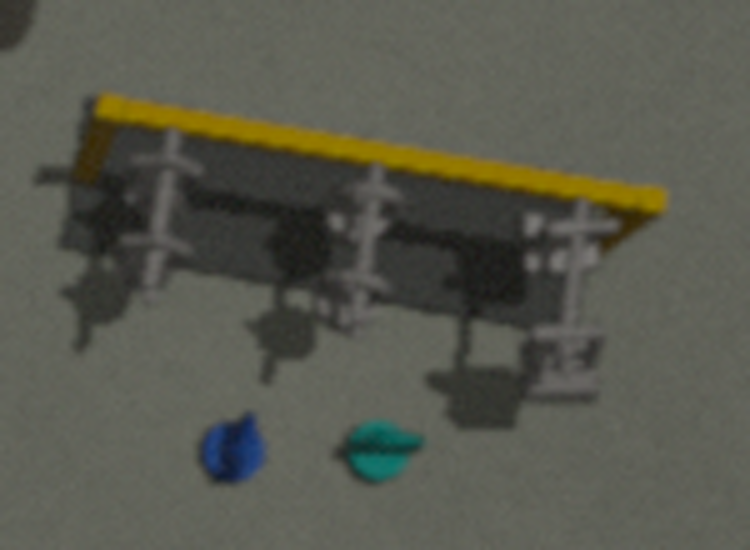

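```bash
python3 - <<'E'
from h import *
snap('side','s34',(230,185,360,355),4)
E
python3 -m crank '0 0 0 0 0 0;0 0 0 0 0 0;0 0 0 0 0 0;0 0 0 0 0 0;0 0 0 0 0 0'
python3 - <<'E'
from h import *
snap('side','s35',(230,185,360,355),4)
a=cv2.imread('pics/s34.png');b=cv2.imread('pics/s35.png');cv2.imwrite('pics/s345.png',cv2.resize(np.hstack([a,b]),(780,510)))
E
```

```text
time: 60.48
eef_pos: [0.3857, 0.3715, 0.2624]
tcp_rot: [1.0, -0.014, 0.001, 0.001]
contact_force: [0.0, 0.1, 0.4]
opening: 0.277
```

View pics/s345.png

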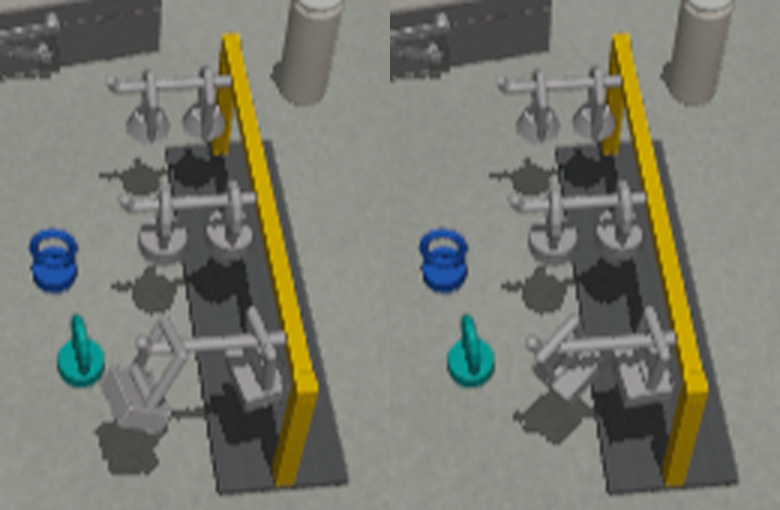

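```bash
for k in 1 2 3; do python3 -m crank '0 0 0 0 0 0;0 0 0 0 0 0;0 0 0 0 0 0;0 0 0 0 0 0;0 0 0 0 0 0'>/dev/null
python3 - <<'E'
from h import *
snap('side','s36_$k',(230,185,360,355),4)
E
done
python3 - <<'E'
import cv2,numpy as np
cv2.imwrite('pics/s36.png',cv2.resize(np.hstack([cv2.imread('pics/s36_%d.png'%k) for k in (1,2,3)]),(798,348)))
E
```

```text
(no output)
```

View pics/s36.png

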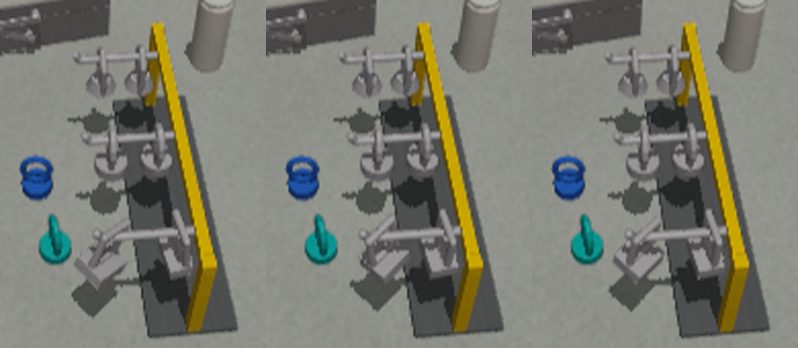

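```bash
for k in 1 2 3 4; do python3 -m crank '0 0 0 0 0 0;0 0 0 0 0 0;0 0 0 0 0 0;0 0 0 0 0 0;0 0 0 0 0 0'>/dev/null; done
python3 - <<'E'
from h import *
snap('side','s37',(265,270,345,340),9);snap('top','t37',(370,150,430,225),8)
E
```

```text
(no output)
```

View pics/s37.png

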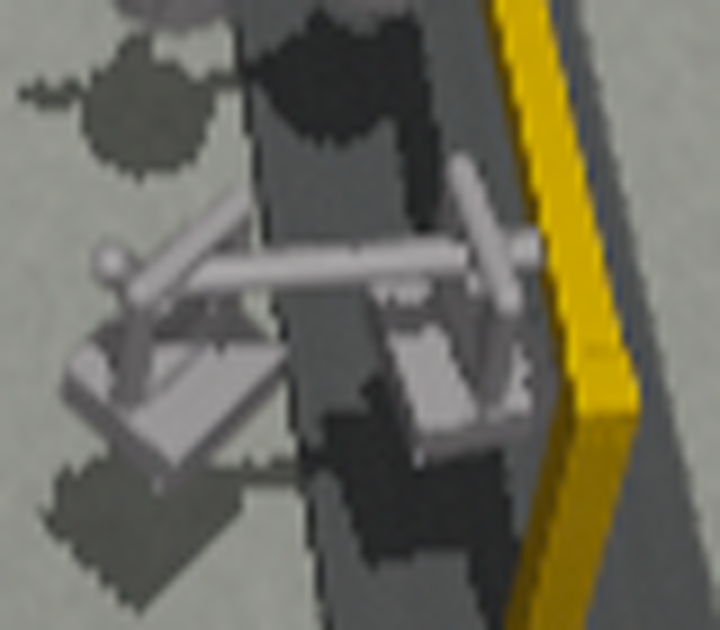

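View pics/t37.png

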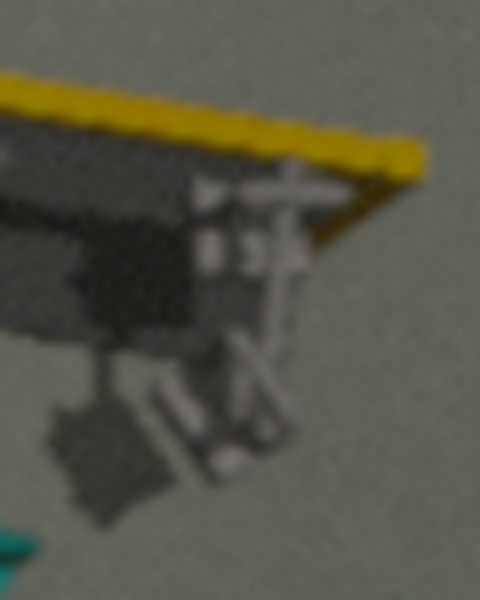

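Run:
```python
from h import *
T=campose('top');S=campose('side')
a=-.164;c=np.array([.649,-.239])
def loc(P):
    d=P[:2]-c;return np.round([np.cos(a)*d[0]+np.sin(a)*d[1],-np.sin(a)*d[0]+np.cos(a)*d[1],P[2]],4)
print(loc(tri([((286.1,297.8),S),((402.5,197.9),T)])))
for uv in [(140,295),(240,200),(190,250)]:
    print(loc(onplane((265+uv[0]/9,270+uv[1]/9),S,2,.176)))
im=snap('side','s38',(265,270,345,340),9)
b=cv2.imread('pics/s37.png');d=cv2.imread('pics/s38.png');print(cv2.absdiff(b,d).max(), cv2.absdiff(b,d).mean())
for n in ['oval_eye','square_eye','peak_eye']: print(n,[(round(q['p'],2),int(q['xy'][0]*512),int(q['xy'][1]*384)) for q in optics.recognise('side',n)])
```

```text
[-0.1035 -0.1281  0.1734]
[-0.1155 -0.1402  0.176 ]
[-0.0872 -0.1159  0.176 ]
[-0.1016 -0.1289  0.176 ]
11 0.6484597295708406
oval_eye [(0.62, 282, 261), (0.46, 239, 161)]
square_eye [(0.75, 283, 311), (0.48, 276, 223)]
peak_eye [(0.75, 278, 224)]
```

Run:
```python
from h import *
print(ctrl.sign_off())
```

```text
the job is handed in; nothing more can be done
None
```

The job is done and handed in at about 64 s of the 210 s. All three lifting eyes hang on their matching hooks, and the lid is shut.

- **Lid and stay:** I raised the lid by its handle and pushed the stay knob past straight to the stop. The stop pushed back with about 27 N, and the lid then stood by itself.
- **Eyes:** I hung the peak eye on the left hook, the oval on the middle one and the square on the right one. Each went in front of the one already there, and none was knocked off. Pictures right after showed all six hanging.
- **Closing:** I unlocked the stay, lowered the lid by the handle in small steps until it touched, and let go. The pictures after letting go show the lid shut, with the can, tape and hammer where they were and the robot clear.

**Square eye shifted:** after the lid was shut, the new square eye was found swinging, although the robot was not near it. It settled still on its hook but turned about 45°, at about 102 mm out from the rail; I had hung it at about 82 mm, and the hook ends at 122 mm. The last two pictures showed no movement, so I left it as it hung. All the other hanging eyes looked unchanged.

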